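Lock down the amplifier cover with its last quarter-turn stud

ROBOT

A 6-joint arm with a two-finger parallel gripper is mounted at the origin on the work surface. World frame = base frame: x ahead of the robot, y to its left, z up, the work surface at z = 0. Lengths are in mm, angles in degrees, forces in N, time in s.
With the tool pointing down it reaches from about 250 to 775 mm from the base axis. Payload 4 kg.
Tool frame: the origin (TCP) lies at the very end of the fingers, on their centre line; the grasp point (between the pads) lies 19 mm behind it; y points along the fingers, z is the direction in which the jaws open and shut, and the axes are right-handed (so a half turn about y gives the same grasp; the last joint's range is limited). The gripper opens to 85 mm and grips with 20 to 120 N. Pads are 22 mm wide; open, the fingers measure 114 mm over their backs; the gripper's body (76 mm by 85 mm) begins 54 mm behind the grasp point. The pads swing forward as they close: fully open they stand 13 mm farther back than shut.
Start: joints at [63.994, 4.996, 78.535, -0, 96.463, -5.907], TCP at [189.018, 516.52, 203.141] pointing down, gripper open.
Joint ranges: [-177.83, 177.83], [-43.37, 116.18], [15.69, 146.23], [-61.86, 241.86], [9.47, 152.12], [-147.06, 147.06]. Speed limits (degrees/s): [159.86, 159.86, 180, 180, 180, 180].

INTERFACE

Orientations are given as [roll, pitch, yaw] about the fixed x, y, z axes, in that order (R = Rz(yaw) Ry(pitch) Rx(roll)).
In Python, from bench import ctrl, cams, job_done gives the robot as it stands.
- The arm moves only by the tool apply_moves, never from a script. Its argument "targets" is a list of rows, each a list of 2 entries, a list of its own where there are three numbers: the shift along the tool's x, y, z in mm, then the turn, a rotation vector about the tool's x, y, z in rad. A call has 1 to 5 rows; each row is the pose to reach, as a shift and turn from the pose commanded when the call began, along the tool's axes at that moment; what a row does not reach only later rows make up. A row lasts 1/10 s, in which the tool goes at most 50 mm and 8.59 degrees, less where a joint would pass 70% of its speed; a pose out of reach is approached as far as the arm can. A call with a gripper value outside its range is refused whole. "claw" is the closure in counts, from 0 (fully open) to 255 (shut), set as the call begins (left out, the last holds). The fingers move at their own pace and stop on an object; "newtons" is the grip in N (left out, the last holds). Time passes only in rows, so rows that repeat a pose let the fingers close. It gives the time, the measured TCP pose, the force and the opening at its end, in the units of the state.
- ctrl.get_obs(): the state, without advancing time (a new reading comes with each control period).
- cams.get_image(name): name is "side" or "top"; returns a dict with "img" (480x640x3 uint8, red, green, blue), "camera_matrix" (3x3 intrinsics, pixels), "k1" (the pictures are not rectified: a ray, as slopes to the right and down, at radius r is drawn at 1 + k1 r^2 times it, then the intrinsics apply), "rvec" (rotation vector, rad) and "tvec" (3), from world to camera coordinates, as OpenCV has them. Camera axes: x right, y down, z forward; pixel columns grow to the right and rows downward; lengths in mm; the calibration is good to about 2 mm. A picture is of the moment at which its call begins. There is no depth.
- job_done(): hands the job in, once; it reports no verdict.
The state is a dict: "time": time; "joints": joint angles; "joint_velocities": joint speeds; "effort": joint torques, N m; "ee_pos": TCP position; "tcp_rot": TCP orientation; "contact_force": force on the tool from outside, world axes, zero at the start; "torque": the same for the moment, N m; "finger_gap": finger opening in mm.
Only numpy, scipy, OpenCV 4.12 (cv2) and the standard library are available. Lean on these libraries where they do the work, as an engineer would, in place of code of your own. Each camera call takes 0.05 s, during which the arm holds its last target. There are 200 camera calls.

TASK

Fasten the amplifier's cover with its last lock stud. Take the stud from the sloping orange rest, stand it upright in the round hole of the blue stand and let go of it, then take it again from above by its knob and put it into the empty hole in the cover. Feel for the slot inside, press the stud in against its spring until its flange meets the cover, turn it a quarter turn clockwise and let go so that it springs back a little and stays locked; leave the other things on the bench where they are.

Things in the scene. Friction and masses are not known exactly. Their poses are not given: they have to be found in the camera images.
- stud_grip (a point): Loose lock stud, 69 mm long, 90 g; this point is on its axis inside the black round knob (26 mm dia, from 24 mm below to 14 mm above it), where it is gripped. z points along the stud from foot to knob top; x along the foot's cross-bar (white line on the knob's top). At the start it lies on the orange rest, axis 20 degrees above level, knob end up, pointing roughly to the robot's right; the knob's sides and top are free.
- stud_seat (a point): Centre of the underside of the stud's steel flange (44 mm dia, 4 mm thick), 28 mm below stud_grip along the axis; axes as stud_grip. Below it: collar 33 mm dia, 7 mm long, chamfered; shaft 10 mm dia to 18.5 mm; then the cross-bar.
- stud_foot (a point): Centre of the stud's tip, 26.5 mm below stud_seat along the axis; axes as stud_grip. The yellow cross-bar is 30 mm (x) by 9 mm (y), its top 8 mm above this point; its underside is rounded like a lying rod (8 mm dia, 28 mm long).
- rest: Fixed sloping orange rest, foot plate 100 x 70 x 8 mm, origin at the centre of its underside. Its supports lie under the stud and are narrower (20 mm) than the knob. Its -x end is the stud's knob end. Rest and blue stand may have changed places.
- stand_hole0 (a point): Centre of the mouth of the blue stand's round upright hole, at the stand's top face 42 mm over the bench. Fixed block 70 x 70 x 42 mm; hole 37 mm dia, 34 mm deep, 3 mm chamfer. The stud stands in it with its flange resting on the top face.
- lock_hole (a point): Centre of the empty 37 mm hole in the amplifier's aluminium cover, at the cover's top surface, 75 mm over the bench; z up, x and y along the fixed amplifier's sides (200 x 240 mm); the hole is at its -x -y corner, the other three corners carry locked studs (132 mm off in x, 172 mm in y). Locked, the loose stud's flange rests 4.5 mm above this surface, like theirs.
- slot_plate (a point): Centre of the top of a fixed plate 8 mm below lock_hole, 6 mm thick, with a slot 34 x 13 mm centred here: the cross-bar passes only when lined up within about 0.1 rad. Axes are the amplifier's: the slot's own direction is not given, anywhere within 0.5 rad of this x axis either way; feel (or look) for it. Across the slot the tip stops here, flange 18.5 mm above the cover.
- plunger (a joint): Spring plunger under the slot, 0 when free, grows in metres as the stud pushes it down (flange height above the cover = 11.5 mm - value). Pushes up 3.4 N at 0, 8 N at 11.5 mm (flange on the cover). An unlocked stud is pushed back up to 0.
- slot_under (a point): Centre of the slot's underside, 14 mm below lock_hole. A ridge below it lets the bar be turned clockwise (seen from above) only with the flange pressed to within 1 mm of the cover. A quarter turn on (80 to 100 degrees, then a stop) the bar, let up, springs into a notch: locked, flange 4.5 mm above the cover. At 1.5 mm it is still under the ridge, not turned enough.
- driver_mid (a point): Bystander: red-handled screwdriver, 160 mm long, lying loose; point about 12 mm above its underside.
- spool_mid (a point): Bystander: blue spool, 48 mm dia, 32 mm high, standing; centre.
- weight_mid (a point): Bystander: brass counterweight, 30 mm dia, 26 mm high, standing; centre.
- cleaner_mid (a point): Bystander: spray can, 44 mm dia, 100 mm high, standing; half-way up.
- dial_mid (a point): Bystander: aluminium dial, 36 mm dia, 18 mm high; centre.
- headshell_mid (a point): Bystander: small black cartridge shell, 40 x 18 x 12 mm; centre.

How it is judged (in metres and radians):
On the way, in this order (a step that is already met when the one before it is completed fails the run):
1. the stud stands in the blue stand, flange on its top face, let go (distance between stud_seat and stand_hole0 below 0.005 m and angle between stud_seat's own z axis and vertical below 0.1 rad and contact force between stud and the fingers below 0.1 N), for 0.2 s.
2. the stud is pressed into the cover's hole, flange down to the cover (horizontal distance between stud_seat and lock_hole below 0.004 m and z of stud_seat in the frame of lock_hole between -0.004 and 0.0025 m), for 0.05 s.
At the end, for the whole second after the job is handed in: The stud sits locked in the cover's hole, held by its notch: its axis within 4 mm of the hole's centre, upright within 0.12 rad, the flange's underside 3 to 7 mm above the cover, at rest (horizontal distance between stud_seat and lock_hole below 0.004 m and z of stud_seat in the frame of lock_hole between 0.003 and 0.007 m and angle between stud_seat's own z axis and vertical below 0.12 rad and linear speed of stud below 0.02 m/s); the robot touches nothing.
It fails at once if a bystander is moved by more than 30 mm (distance of any of driver_mid, spool_mid, weight_mid, cleaner_mid, dial_mid, headshell_mid from where it was at the start of the episode above 0.03 m).
It also fails if it takes over 67 s, if anything falls off the work surface, if the arm or the gripper's body presses on something with over 40 N, if the wrist force passes 120 N, or if a joint passes its speed limit or range.

## Working session

There is one attempt and no reset: what is moved stays moved. The work goes in short steps, Python scripts to look and compute and a tool call to move; the robot and the scene stay as the last step left them, time stands still between calls to the robot, and variables do not carry over. Pictures are saved under pics/ and viewed, about 8 in all and at most 12, crops included, and the job is handed in when it is done.

Besides the shell and the picture viewer there is one more tool, called as name(argument=value, ...), one argument or row to a line, values as JSON. apply_moves: Moves the arm, as the interface text tells. Its arguments: {"type":"object","properties":{"targets":{"type":"array","items":{"type":"array"}},"claw":{"type":"number"},"newtons":{"type":"number"}},"required":["targets"]}

```bash
ls; mkdir -p pics
cat > h.py <<'E'
import numpy as np, cv2, json
from scipy.spatial.transform import Rotation as R
from bench import ctrl, cams, job_done
def grab(n,save=None):
    d=cams.get_image(n); 
    if save: cv2.imwrite('pics/'+save,cv2.cvtColor(d['img'],cv2.COLOR_RGB2BGR))
    return d
def ray(d,px):
    K=np.array(d['camera_matrix']);k=d['k1']
    Rm=cv2.Rodrigues(np.array(d['rvec'],float).reshape(3,1))[0]; t=np.array(d['tvec'],float).ravel()
    q=cv2.undistortPoints(np.array([[px]],float),K,np.array([k,0,0,0,0],float))[0,0]
    return -Rm.T@t, Rm.T@np.array([q[0],q[1],1.])
def onz(d,px,z):
    o,v=ray(d,px); return o+v*(z-o[2])/v[2]
def proj(d,p):
    return cv2.projectPoints(np.array([p],float),np.array(d['rvec'],float),np.array(d['tvec'],float),np.array(d['camera_matrix']),np.array([d['k1'],0,0,0,0],float))[0].ravel()
E
python3 - <<'E'
from h import *
for n in('top','side'):
    d=grab(n,n+'0.png'); print(n,d['k1'],np.array(d['camera_matrix']).round(1).tolist(),ray(d,(320,240)))
print(ctrl.get_obs())
E
```

```text
pics
top -0.020758241801537302 [[588.6, 0.0, 317.9], [0.0, 588.6, 242.0], [0.0, 0.0, 1.0]] (array([ 430.79319116,  -37.19938342, 1081.22876199]), array([ 0.14010306, -0.02891836, -0.98972692]))
side 0.026812735713549262 [[538.5, 0.0, 321.6], [0.0, 538.5, 241.6], [0.0, 0.0, 1.0]] (array([503.98619863, 550.12186733, 757.15358879]), array([ 0.05443718, -0.66254567, -0.74705242]))
{'time': 0.1, 'joints': array([ 6.39944198e+01,  5.03697311e+00,  7.86197079e+01,  1.68582964e-04,
        9.64633705e+01, -5.90788826e+00]), 'joint_velocities': array([ 0.05674507, -0.09932315, -0.11620814,  0.05092303, -0.08271638,
        0.01433728]), 'effort': array([ 1.52319732e-03, -3.53012252e+01, -3.14219964e+01, -1.29823607e-04,
        7.85961282e-03, -6.15692329e-06]), 'ee_pos': array([188.76842399, 516.027889  , 202.0041526 ]), 'tcp_rot': array([-9.01193966e+01,  1.25234929e-02, -2.00976862e+01]), 'contact_force': array([ 0.33579056, -0.43585335,  0.29013143]), 'torque': array([-0.03654048, -0.01867592, -0.06377334]), 'finger_gap': 85.3860472434404}
```

View pics/top0.png

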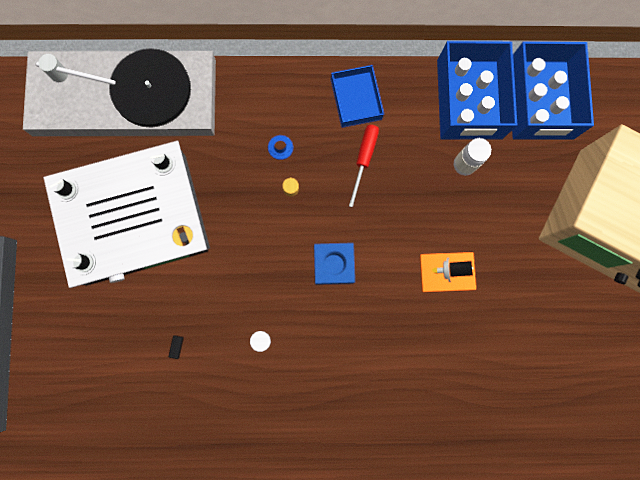

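View pics/side0.png

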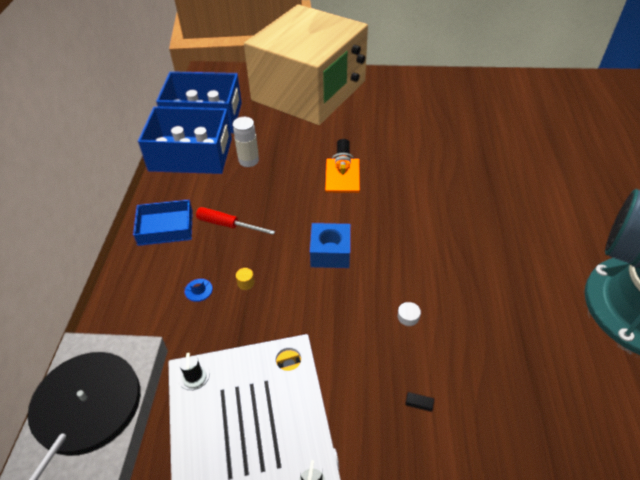

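The top view shows the orange rest and stud at about (450,271), the blue stand at (334,263) and the empty yellow hole at (182,236). The side view shows the rest at (342,170), the stand at (330,245) and the hole at (288,358).

Run:
```python
from h import *
T=grab('top');S=grab('side')
def c(d,x,y,w,h): return cv2.resize(d['img'][y:y+h,x:x+w],(400,300),interpolation=cv2.INTER_CUBIC)
m=np.vstack([np.hstack([c(T,416,244,66,50),c(S,312,134,66,50)]),np.hstack([c(T,162,221,40,30),c(S,268,343,40,30)])])
cv2.imwrite('pics/m1.png',m[:,:,::-1])
def comp(d,mask,box):
    x,y,w,h=box; z=np.zeros(mask.shape,np.uint8); z[y:y+h,x:x+w]=mask[y:y+h,x:x+w]
    ys,xs=np.nonzero(z); return (xs.mean(),ys.mean()),len(xs),cv2.minAreaRect(np.c_[xs,ys].astype(np.float32))
def rgb(d): i=d['img'].astype(int); return i[...,0],i[...,1],i[...,2]
r,g,b=rgb(T)
o=comp(T,(r>180)&(g>80)&(g<180)&(b<60),(410,240,80,65)); print('orange',o, onz(T,o[2][0],8).round(1))
k=comp(T,(r<45)&(g<45)&(b<45),(440,255,40,30)); print('knob T',k)
bl=comp(T,(b>110)&(r<90)&(b>g+40),(300,230,70,70)); print('stand',bl,onz(T,bl[2][0],42).round(1))
h=comp(T,(r>180)&(g>120)&(b<110),(165,220,35,35)); print('hole T',h,onz(T,h[2][0],65).round(1))
a=comp(T,(r>190)&(g>190)&(b>190),(40,138,172,150)); print('amp',a,[onz(T,p,75).round(1).tolist() for p in cv2.boxPoints(a[2])])
r,g,b=rgb(S)
k=comp(S,(r<45)&(g<45)&(b<45),(330,134,30,30)); print('knob S',k)
bl=comp(S,(b>150)&(r<110)&(b>g+40),(305,215,50,60)); print('stand S',bl)
h=comp(S,(r>180)&(g>120)&(b<110),(270,342,35,35)); print('hole S',h,onz(S,h[2][0],65).round(1))
print('stand proj S', proj(S,[430,-60,42]))
```

```text
orange ((np.float64(440.0503597122302), np.float64(272.30695443645084)), 834, ((447.99810791015625, 271.45660400390625), (38.44194412231445, 54.68746566772461), 87.51044464111328)) [ 523.  -303.7    8. ]
knob T ((np.float64(460.5781818181818), np.float64(268.59636363636366)), 275, ((460.5, 268.5), (13.0, 21.0), 90.0))
stand ((np.float64(333.8463558765594), np.float64(263.0098489822718)), 1523, ((333.8706359863281, 262.731201171875), (39.73933410644531, 39.86049270629883), 88.26429748535156)) [537.  -91.8  42. ]
hole T ((np.float64(181.75280898876406), np.float64(235.2134831460674)), 178, ((182.0, 235.5), (19.0, 18.0), 90.0)) [583.8 173.   65. ]
amp ((np.float64(123.38259522636062), np.float64(213.5677673730902)), 14203, ((123.88478088378906, 216.21005249023438), (118.88874816894531, 143.1190948486328), 74.96218872070312)) [[685.9, 421.2, 75.0], [752.0, 182.7, 75.0], [548.2, 125.0, 75.0], [486.1, 357.9, 75.0]]
knob S ((np.float64(342.82481751824815), np.float64(145.62773722627736)), 137, ((342.5, 145.5), (13.0, 11.0), 90.0))
stand S ((np.float64(330.01571268237933), np.float64(238.28395061728395)), 891, ((329.5, 237.5), (29.0, 39.0), 90.0))
hole S ((np.float64(287.5952380952381), np.float64(358.2190476190476)), 210, ((288.38458251953125, 359.576904296875), (20.246559143066406, 22.18800926208496), 56.3099365234375)) [585.  168.1  65. ]
stand proj S [391.61603268 253.13757782]
```

View pics/m1.png

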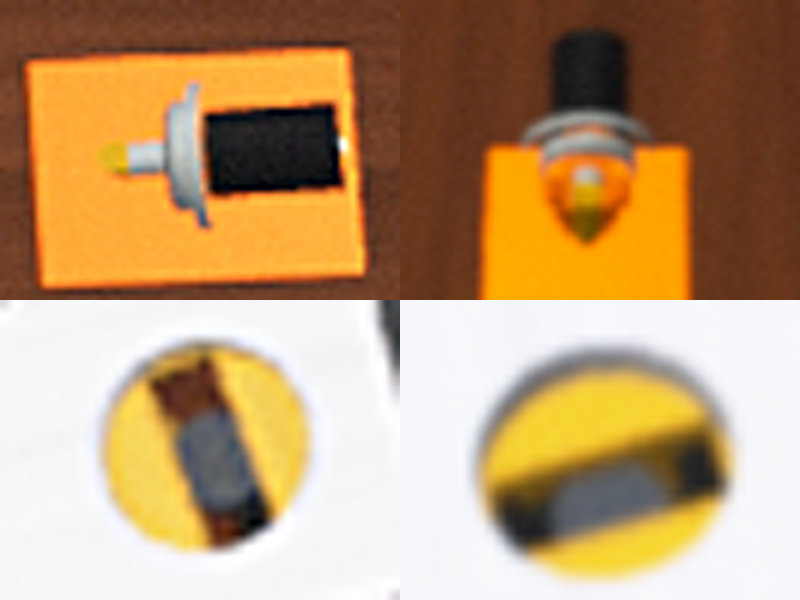

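The crop shows the stud lying with its knob to the robot's right and its cross-bar nearly vertical. The slot appears as a dark band in the hole, from top pixel (180,228) to (186.5,244.5).

```bash
cat >> h.py <<'E'
def tri(d1,p1,d2,p2):
    o1,v1=ray(d1,p1);o2,v2=ray(d2,p2)
    s=np.linalg.lstsq(np.c_[v1,-v2],o2-o1,rcond=None)[0]
    a=o1+v1*s[0];b=o2+v2*s[1]; return (a+b)/2,np.linalg.norm(a-b)
def rot(d,jaw):
    y=np.array(d,float);y/=np.linalg.norm(y);z=np.array(jaw,float);z-=y*(z@y);z/=np.linalg.norm(z)
    return R.from_matrix(np.c_[np.cross(y,z),y,z])
def cur():
    o=ctrl.get_obs(); return np.array(o['ee_pos']),R.from_euler('xyz',o['tcp_rot'],degrees=True)
def delta(p,Rt,p0=None,R0=None):
    if p0 is None:p0,R0=cur()
    return R0.inv().apply(np.array(p)-p0).round(1).tolist(),(R0.inv()*Rt).as_rotvec().round(3).tolist()
E
python3 - <<'E'
from h import *
T=grab('top');S=grab('side')
print('knob mid',tri(T,(461,268.6),S,(343.0,145.5)))
print('flange',tri(T,(448.7,269.6),S,(342.9,155.5)))
print('foot',tri(T,(435,270),S,(343,169)))
for z in(40,50,60): print(z,onz(T,(450.3,269.1),z).round(1),onz(T,(471.8,268.1),z).round(1),'side',onz(S,(343,145.5),z).round(1))
a,b=onz(T,(180,228),67),onz(T,(186.5,244.5),67);print('slot',a,b,np.degrees(np.arctan2(*(a-b)[1::-1])))
# amp corners -> hole: from side view too
print('hole T ell',onz(T,(162+20.6,221+14.9),75),onz(S,(268+20.7,343+15.9),75))
for z in (42,): print('stand S ctr',onz(S,(330,237.5),z))
box=cv2.boxPoints(((447.998,271.457),(38.44,54.69),87.51));print([onz(T,p,8).round(1).tolist() for p in box])
E
```

```text
knob mid (array([ 523.02977159, -309.99384771,   74.97146428]), np.float64(1.9663783118649336))
flange (array([ 522.34917012, -290.98360782,   65.0322288 ]), np.float64(2.0026001887187013))
foot (array([ 522.23688782, -270.77254009,   47.47747513]), np.float64(0.2625456732950215))
40 [ 524.5 -300.1   40. ] [ 526.  -338.9   40. ] side [ 525.  -354.3   40. ]
50 [ 523.6 -297.5   50. ] [ 525.1 -336.    50. ] side [ 524.7 -341.7   50. ]
60 [ 522.7 -295.    60. ] [ 524.2 -333.1   60. ] side [ 524.4 -329.1   60. ]
slot [596.7067817  176.34146247  67.        ] [567.71402901 164.44973005  67.        ] 22.301586700387354
hole T ell [581.60409068 169.87492733  75.        ] [583.45242506 172.51048202  75.        ]
stand S ctr [538.66057487 -90.99809175  42.        ]
[[556.7, -252.6, 8.0], [560.5, -354.6, 8.0], [489.5, -354.5, 8.0], [486.0, -253.4, 8.0]]
```

```bash
cat >> h.py <<'E'
def chain(p0,R0,wps):
    for p,Rt in wps:
        print(delta(p,Rt,p0,R0)); p0,R0=np.array(p),Rt
def lerp(p0,R0,p1,R1,n):
    v=(R0.inv()*R1).as_rotvec()
    return [(np.array(p0)+(np.array(p1)-p0)*i/n, R0*R.from_rotvec(v*i/n)) for i in range(1,n+1)]
E
cat > g.py <<'E'
from h import *
ah=np.array([.036,-.999,0]);jaw=np.array([.999,.036,0]);G=np.array([523.3,-315,72])
def dd(phi): f=np.radians(phi); return np.sin(f)*-ah+np.cos(f)*np.array([0,0,-1])
E
python3 - <<'E'
from g import *
T=grab('top');S=grab('side')
print('radio bottom',onz(S,(320,122),0).round(),[onz(T,(540,240),z).round() for z in (0,130)])
p0,R0=cur(); p0=np.array([189.018,516.52,203.141])
R1=rot(dd(15),jaw); P=G+19*dd(15)-110*dd(15)
w=lerp(p0,R0,P+[0,0,60],R1,4)+[(P,R1)]
chain(p0,R0,w); print(P, R1.as_euler('xyz',degrees=True))
E
```

```text
radio bottom [ 583. -489.    0.] [array([ 582., -482.,    0.]), array([ 564., -429.,  130.])]
([152.1, -4.2, -172.0], [0.039, 0.294, 0.058])
([194.7, -19.9, -120.1], [0.039, 0.294, 0.058])
([219.5, -35.4, -57.6], [0.039, 0.294, 0.058])
([224.1, -49.2, 9.8], [0.039, 0.294, 0.058])
([15.5, 58.0, 0.0], [0.0, -0.0, 0.0])
[ 524.14789119 -338.52898057  159.89925019] [-90.          14.99496413 -87.93618027]
```

apply_moves(
  targets=[
    [[152,-4,-172],[0.04,0.294,0.058]],
    [[152,-4,-172],[0.04,0.294,0.058]],
    [[152,-4,-172],[0.04,0.294,0.058]],
    [[152,-4,-172],[0.04,0.294,0.058]],
    [[152,-4,-172],[0.04,0.294,0.058]],
  ],
  claw=0,
)

```text
time: 0.9
ee_pos: [273.3, 300.1, 207.4]
tcp_rot: [-88.2, 3.5, -37.0]
contact_force: [0.0, -0.1, -0.4]
finger_gap: 85.4
```

apply_moves(
  targets=[
    [[195,-20,-120],[0.04,0.294,0.058]],
    [[195,-20,-120],[0.04,0.294,0.058]],
    [[195,-20,-120],[0.04,0.294,0.058]],
    [[195,-20,-120],[0.04,0.294,0.058]],
    [[195,-20,-120],[0.04,0.294,0.058]],
  ],
)

```text
time: 1.4
ee_pos: [357.5, 85.8, 211.4]
tcp_rot: [-87.5, 7.5, -53.9]
contact_force: [-0.4, 0.1, -0.5]
finger_gap: 85.5
```

apply_moves(
  targets=[
    [[219,-35,-58],[0.04,0.294,0.058]],
    [[219,-35,-58],[0.04,0.294,0.058]],
    [[219,-35,-58],[0.04,0.294,0.058]],
    [[219,-35,-58],[0.04,0.294,0.058]],
    [[219,-35,-58],[0.04,0.294,0.058]],
  ],
)

```text
time: 1.9
ee_pos: [440.6, -128.3, 214.0]
tcp_rot: [-88.1, 11.5, -70.8]
contact_force: [0.1, 1.7, -0.6]
finger_gap: 85.5
```

apply_moves(
  targets=[
    [[224,-49,10],[0.04,0.294,0.058]],
    [[224,-49,10],[0.04,0.294,0.058]],
    [[224,-49,10],[0.04,0.294,0.058]],
    [[224,-49,10],[0.04,0.294,0.058]],
    [[224,-49,10],[0.04,0.294,0.058]],
  ],
)

```text
time: 2.4
ee_pos: [524.2, -341.8, 216.3]
tcp_rot: [-89.9, 15.2, -88.0]
contact_force: [-0.1, 0.3, 0.3]
finger_gap: 85.5
```

Run:
```python
from g import *
R1=rot(dd(15),jaw); P=G+19*dd(15)-45*dd(15)
print(delta(P,R1)); print(delta(G+19*dd(15),R1,P,R1))
```

```text
([11.9, 120.3, -0.3], [-0.003, -0.002, -0.004])
([0.0, 45.0, 0.0], [0.0, 0.0, 0.0])
```

apply_moves(
  targets=[
    [[12,40,0],[0,0,0]],
    [[12,80,0],[0,0,0]],
    [[12,120,0],[0,0,0]],
    [[12,120,0],[0,0,0]],
  ],
)

```text
time: 2.8
ee_pos: [519.6, -314.1, 91.0]
tcp_rot: [-90.5, 15.9, -88.0]
contact_force: [-0.7, -0.1, -1.7]
finger_gap: 85.3
```

Run:
```python
from g import *
T=grab('top');S=grab('side')
def c(d,x,y,w,h): return cv2.resize(d['img'][y:y+h,x:x+w],(400,300),interpolation=cv2.INTER_CUBIC)
m=np.hstack([c(T,396,214,120,90),c(S,282,84,120,90)])
cv2.imwrite('pics/m2.png',m[:,:,::-1]); print(cur()[0])
```

```text
[ 523.44678941 -318.156912     98.81860965]
```

View pics/m2.png

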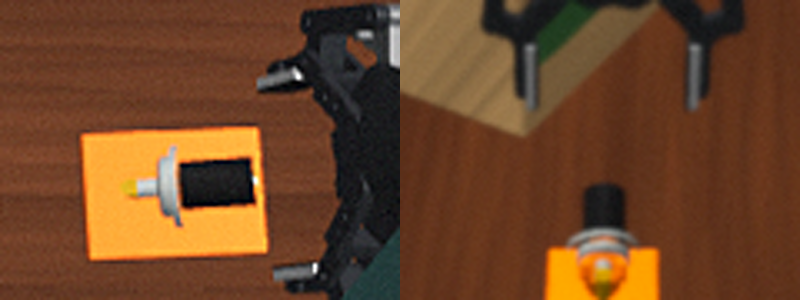

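The crop shows the fingertips at side pixels (321.4,115.5) and (369.6,116.4), with the knob between them. In the top view they are at about (473.5,239) and (478,295).

Run:
```python
from g import *
T=grab('top');S=grab('side'); p,r=cur(); print(p,r.as_euler('xyz',degrees=True))
d=r.as_matrix()[:,1];z=r.as_matrix()[:,2]
for s in(-42,42):
  q=p-13*d+s*z; print(q.round(1),proj(T,q).round(1),proj(S,q).round(1))
print('G',proj(T,G),proj(S,G))
print(delta(G+19*dd(15),rot(dd(15),jaw)))
```

```text
[ 525.17393778 -320.01544558  102.30761222] [-89.54874945  14.98185799 -87.81332761]
[ 483.2 -324.9  114.5] [477.3 289.7] [364.4 125.3]
[ 567.2 -321.9  115.2] [473.3 239.4] [321.6 124.8]
G [463.4285147  268.01614728] [343.41450439 145.1770177 ]
([2.9, 49.6, -2.1], [-0.007, 0.002, 0.0])
```

Run:
```python
from g import *
T=grab('top');S=grab('side');p,r=cur();print(p)
n=np.array([0,.342,.94]);a=np.array([.034,-.939,.342])
for dz in(-8,0,8):
  g=G+[0,0,dz]
  print(dz,proj(S,g+14*a+13*n),'139',proj(S,g-24*a+22*n),'151.8', proj(S,g-54.5*a-15*n),'foot low ~174', proj(T,g+14*a+13*n)[0],'471',proj(T,g-54.5*a)[0],'432.3')
r=T['img'].astype(int); S2=S['img']
# fingertips: bottom of the bright/dark finger in side
for x in (321,345,368): print(x,[tuple(S2[y,x].tolist()) for y in range(108,130,3)])
```

```text
[ 525.22642094 -320.16760704  102.54019366]
-8 [343.41179142 138.86930335] 139 [343.31775242 153.0032276 ] 151.8 [343.16024094 175.74610194] foot low ~174 469.83955741971374 471 430.861124075625 432.3
0 [343.48133939 135.64373496] 139 [343.38802575 149.79230621] 151.8 [343.22781623 172.73363517] foot low ~174 471.15099812613005 471 431.83424068125646 432.3
8 [343.55171563 132.38151014] 139 [343.45915054 146.54421755] 151.8 [343.29618783 169.68718965] foot low ~174 472.4832318985873 471 432.8223149928999 432.3
321 [(63, 56, 47), (74, 64, 53), (116, 90, 58), (115, 90, 57), (113, 89, 57), (108, 71, 42), (102, 52, 28), (102, 51, 30)]
345 [(94, 50, 24), (90, 47, 22), (93, 46, 27), (93, 48, 28), (91, 47, 26), (89, 45, 23), (86, 43, 22), (87, 43, 23)]
368 [(90, 93, 94), (99, 96, 94), (99, 56, 30), (99, 52, 28), (102, 56, 30), (101, 54, 28), (98, 52, 27), (102, 54, 29)]
```

apply_moves(
  targets=[
    [[5,20,-2],[0,0,0]],
    [[5,40,-2],[0,0,0]],
    [[5,54,-2],[0,0,0]],
    [[5,54,-2],[0,0,0]],
    [[5,54,-2],[0,0,0]],
  ],
)

```text
time: 3.6
ee_pos: [521.9, -309.5, 46.4]
tcp_rot: [-89.7, 15.2, -87.9]
contact_force: [0.1, -0.2, 0.4]
finger_gap: 85.2
```

apply_moves(
  targets=[
    [[0,0,0],[0,0,0]],
    [[0,0,0],[0,0,0]],
  ],
)

```text
time: 3.8
ee_pos: [522.1, -309.8, 46.8]
tcp_rot: [-89.7, 15.1, -87.8]
contact_force: [-0.8, 0.3, 0.4]
finger_gap: 85.3
```

Run:
```python
from g import *
T=grab('top');S=grab('side')
def c(d,x,y,w,h): return cv2.resize(d['img'][y:y+h,x:x+w],(400,300),interpolation=cv2.INTER_CUBIC)
m=np.hstack([c(T,416,224,100,75),c(S,292,104,100,75)])
cv2.imwrite('pics/m3.png',m[:,:,::-1]); p,r=cur();print(p)
d=r.as_matrix()[:,1];z=r.as_matrix()[:,2]
for s in(-42,42):
  q=p-13*d+s*z; print(q.round(1),(proj(T,q)-[416,224]).round(1)*4,(proj(S,q)-[292,104]).round(1)*4+[400,0])
```

```text
[ 521.83905154 -309.53624434   46.30526562]
[ 479.9 -314.5   58.7] [184.4 278. ] [690.8 188.8]
[ 563.9 -311.4   59. ] [170.   87.2] [525.2 187.2]
```

View pics/m3.png

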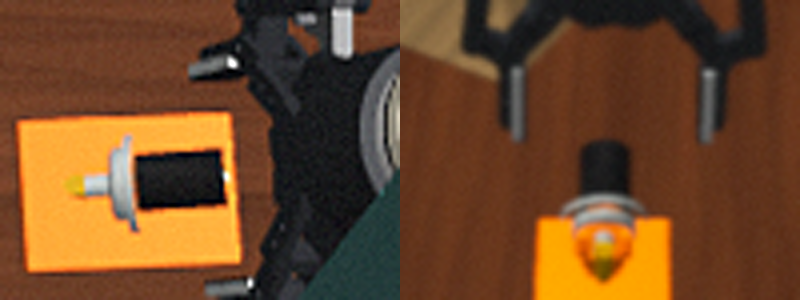

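The crops show the knob between the open fingers, but the tips sit farther back than modelled. They are at top (463,242.8) and (467.3,296.5), and at side (321.3,139) and (368.8,139.5).

Run:
```python
from g import *
T=grab('top');S=grab('side')
print(tri(T,(463,242.8),S,(321.3,139)),tri(T,(467.3,296.5),S,(368.8,139.5)))
```

```text
(array([ 566.37685296, -311.73696238,   88.20476015]), np.float64(2.2825510717818127)) (array([ 473.24577862, -315.2373096 ,   87.75044897]), np.float64(0.2028608620974581))
```

apply_moves(
  targets=[
    [[0,0,3],[0,0,0]],
    [[0,0,3],[0,0,0]],
  ],
)

```text
time: 4.2
ee_pos: [524.8, -308.9, 45.5]
tcp_rot: [-89.8, 15.2, -87.9]
contact_force: [0.1, -0.8, -0.7]
finger_gap: 85.7
```

apply_moves(
  targets=[
    [[0,0,0],[0,0,0]],
    [[0,0,0],[0,0,0]],
    [[0,0,0],[0,0,0]],
    [[0,0,0],[0,0,0]],
    [[0,0,0],[0,0,0]],
  ],
  claw=255,
  newtons=20,
)

```text
time: 4.7
ee_pos: [524.6, -308.9, 45.7]
tcp_rot: [-89.8, 15.2, -87.9]
contact_force: [1.8, 0.3, 0.5]
finger_gap: 21.5
```

apply_moves(
  targets=[
    [[0,0,0],[0,0,0]],
    [[0,0,0],[0,0,0]],
    [[0,0,0],[0,0,0]],
  ],
)

```text
time: 5.0
ee_pos: [524.7, -309.0, 45.7]
tcp_rot: [-89.8, 15.2, -87.9]
contact_force: [0.7, -0.3, 1.7]
finger_gap: 21.7
```

Run:
```python
from g import *
T=grab('top');S=grab('side')
def c(d,x,y,w,h): return cv2.resize(d['img'][y:y+h,x:x+w],(400,300),interpolation=cv2.INTER_CUBIC)
m=np.hstack([c(T,416,224,100,75),c(S,292,104,100,75)])
cv2.imwrite('pics/m4.png',m[:,:,::-1]); p,r=cur();print(p,proj(S,p),proj(T,p))
```

```text
[ 524.62332099 -308.9789725    45.61464687] [342.43671016 157.31465655] [456.05096665 268.68112479]
```

View pics/m4.png

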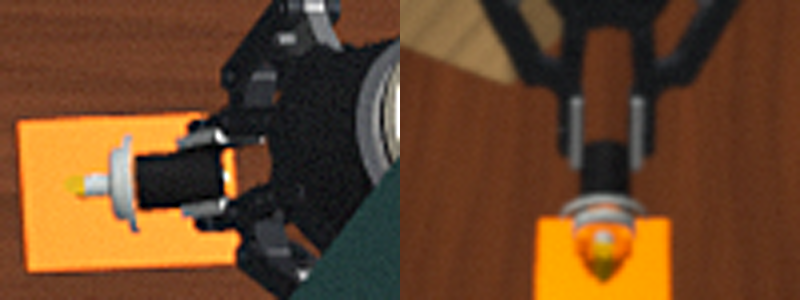

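The fingers are shut on the upper part of the knob: the gap reads 21.7, less than the 26 mm diameter, so the tips are about 7 mm above the axis. I'll open and go deeper.

apply_moves(
  targets=[
    [[0,-2,0],[0,0,0]],
    [[0,-2,0],[0,0,0]],
    [[0,-2,0],[0,0,0]],
    [[0,-2,0],[0,0,0]],
    [[0,-2,0],[0,0,0]],
  ],
  claw=0,
)

```text
time: 5.6
ee_pos: [524.3, -309.4, 47.2]
tcp_rot: [-89.8, 15.2, -87.9]
contact_force: [-0.0, -0.6, 0.9]
finger_gap: 85.5
```

apply_moves(
  targets=[
    [[5,6,0],[0,0,0]],
    [[5,12,0],[0,0,0]],
    [[5,17,0],[0,0,0]],
    [[5,22,0],[0,0,0]],
    [[5,22,0],[0,0,0]],
  ],
)

```text
time: 6.1
ee_pos: [523.9, -307.6, 23.5]
tcp_rot: [-89.9, 15.3, -87.9]
contact_force: [-0.4, -0.2, 0.3]
finger_gap: 85.3
```

apply_moves(
  targets=[
    [[0,0,0],[0,0,0]],
    [[0,0,0],[0,0,0]],
    [[0,0,0],[0,0,0]],
    [[0,0,0],[0,0,0]],
    [[0,0,0],[0,0,0]],
  ],
  claw=255,
  newtons=20,
)

```text
time: 6.6
ee_pos: [524.8, -308.7, 25.2]
tcp_rot: [-89.8, 15.2, -87.9]
contact_force: [0.3, -0.5, 1.1]
finger_gap: 25.1
```

apply_moves(
  targets=[
    [[0,0,0],[0,0,0]],
    [[0,0,0],[0,0,0]],
    [[0,0,0],[0,0,0]],
  ],
)

```text
time: 6.9
ee_pos: [524.8, -308.7, 25.2]
tcp_rot: [-89.8, 15.2, -87.9]
contact_force: [0.3, 0.5, 2.5]
finger_gap: 25.2
```

Run:
```python
from g import *
T=grab('top');S=grab('side')
def c(d,x,y,w,h): return cv2.resize(d['img'][y:y+h,x:x+w],(400,300),interpolation=cv2.INTER_CUBIC)
m=np.hstack([c(T,416,224,100,75),c(S,292,104,100,75)])
cv2.imwrite('pics/m5.png',m[:,:,::-1]); p,r=cur();print(p,proj(S,p),proj(T,p))
```

```text
[ 524.79413461 -308.6365164    25.1743771 ] [342.1907737  165.11799433] [452.96652005 269.62726008]
```

View pics/m5.png

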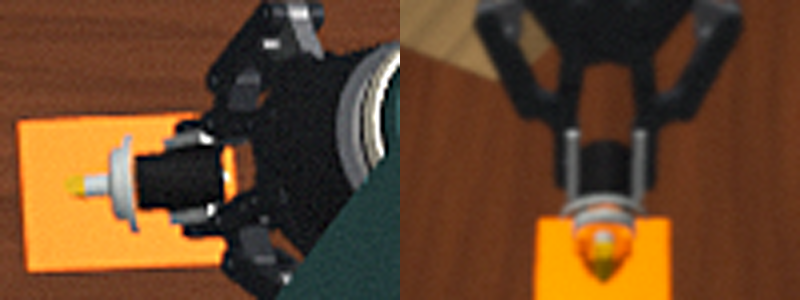

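The gap now reads 25.2, so the pads are at the full knob diameter. I'll grip harder and lift.

apply_moves(
  targets=[
    [[0,0,0],[0,0,0]],
    [[0,0,0],[0,0,0]],
    [[-8,-29,0],[0,0,0]],
    [[-16,-58,0],[0,0,0]],
    [[-25,-94,0],[0,0,0]],
  ],
  newtons=60,
)

```text
time: 7.5
ee_pos: [522.6, -308.0, 120.4]
tcp_rot: [-90.1, 15.4, -87.9]
contact_force: [0.4, -0.8, -1.3]
finger_gap: 24.0
```

apply_moves(
  targets=[
    [[0,0,0],[0,0,-0.12]],
    [[0,0,0],[0,0,-0.24]],
    [[0,0,0],[0,0,-0.36]],
    [[0,0,0],[0,0,-0.48]],
    [[0,0,0],[0,0,-0.61]],
  ],
)

```text
time: 8.0
ee_pos: [523.6, -309.2, 122.1]
tcp_rot: [-89.8, -20.0, -88.0]
contact_force: [-0.4, 0.4, -0.5]
finger_gap: 24.1
```

apply_moves(
  targets=[
    [[0,0,0],[0,0,-0.12]],
    [[0,0,0],[0,0,-0.24]],
    [[0,0,0],[0,0,-0.36]],
    [[0,0,0],[0,0,-0.48]],
    [[0,0,0],[0,0,-0.61]],
  ],
)

```text
time: 8.5
ee_pos: [524.0, -308.5, 122.3]
tcp_rot: [-89.6, -54.9, -88.2]
contact_force: [-1.1, 0.2, -1.9]
finger_gap: 24.5
```

apply_moves(
  targets=[
    [[0,0,0],[0,0,0]],
    [[0,0,0],[0,0,0]],
    [[0,0,0],[0,0,0]],
  ],
)

```text
time: 8.8
ee_pos: [524.7, -309.9, 123.3]
tcp_rot: [-89.5, -54.6, -88.4]
contact_force: [0.3, 0.1, -0.5]
finger_gap: 24.0
```

Run:
```python
from g import *
T=grab('top');S=grab('side');o=ctrl.get_obs();p,r=cur();print(p,o['tcp_rot'],o['joints'].round(1))
u=proj(T,p-35*r.as_matrix()[:,1]);v=proj(S,p-35*r.as_matrix()[:,1]);print(u,v)
u=u.astype(int);v=v.astype(int);print(u,v)
def c(d,x,y,w,h): return cv2.resize(d['img'][y:y+h,x:x+w],(400,300),interpolation=cv2.INTER_CUBIC)
m=np.hstack([c(T,u[0]-60,u[1]-45,120,90),c(S,v[0]-60,v[1]-45,120,90)])
cv2.imwrite('pics/m6.png',m[:,:,::-1])
```

```text
[ 524.73837532 -310.22465275  123.96387227] [-89.34827735 -54.65629055 -88.5642362 ] [ -8.8   9.8 100.4 -58.6  69.7  11.3]
[454.98523592 263.77648496] [343.2697171  125.62825193]
[454 263] [343 125]
```

View pics/m6.png

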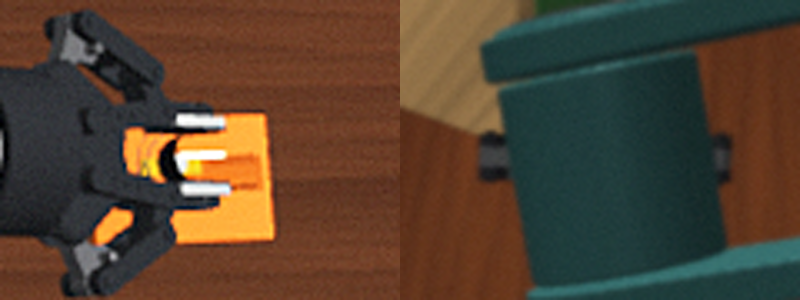

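The crop shows the knob between the two bright pads at top crop (180-225, 120) and (180-230, 188). A white strip at (180-228, 155) may be the knob-top line. The side view is blocked by the wrist, so I need a larger zoom.

Run:
```python
from g import *
T=grab('top')
i=T['img'][240:288,424:488]
cv2.imwrite('pics/m7.png',cv2.resize(i,(800,600),interpolation=cv2.INTER_NEAREST)[:,:,::-1])
```

```text
(no output)
```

View pics/m7.png

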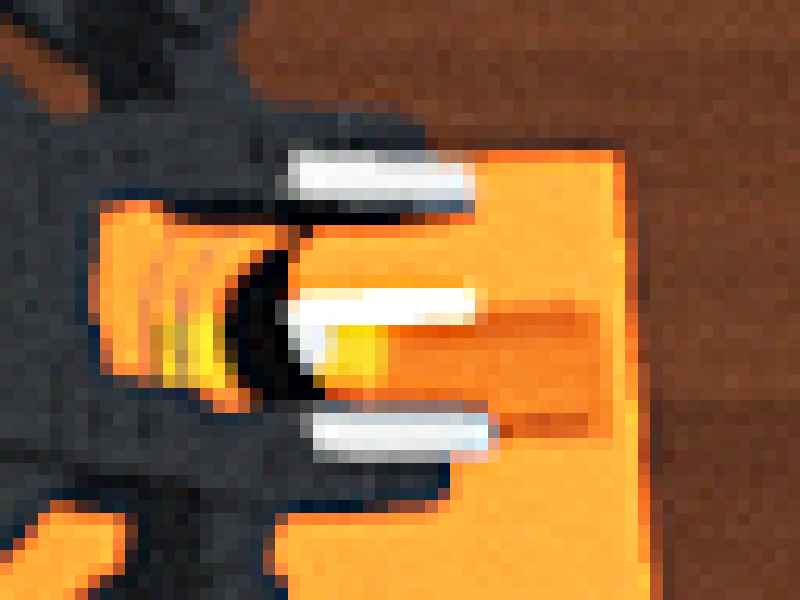

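The zoom shows the bright pads at crop (380,180) and (400,430). Between them is a black crescent with yellow on both sides, which is hard to read. I'll turn back so both cameras see the held stud.

apply_moves(
  targets=[
    [[0,0,0],[0,0,0.12]],
    [[0,0,0],[0,0,0.24]],
    [[0,0,0],[0,0,0.36]],
    [[0,0,0],[0,0,0.48]],
    [[0,0,0],[0,0,0.61]],
  ],
)

```text
time: 9.45
ee_pos: [524.7, -309.5, 124.6]
tcp_rot: [-89.6, -19.5, -88.0]
contact_force: [0.6, -1.2, -2.0]
finger_gap: 24.0
```

apply_moves(
  targets=[
    [[0,0,0],[0,0,0.12]],
    [[0,0,0],[0,0,0.24]],
    [[0,0,0],[0,0,0.36]],
    [[0,0,0],[0,0,0.36]],
    [[0,0,0],[0,0,0.36]],
  ],
)

```text
time: 9.95
ee_pos: [523.8, -310.5, 122.4]
tcp_rot: [-89.8, 0.8, -88.0]
contact_force: [0.5, -0.3, -0.8]
finger_gap: 24.2
```

Run:
```python
from g import *
T=grab('top');S=grab('side');o=ctrl.get_obs();p,r=cur();print(p,o['tcp_rot'],o['finger_gap'])
u=proj(T,p-20*r.as_matrix()[:,1]);v=proj(S,p-20*r.as_matrix()[:,1]);print(u,v)
u=u.astype(int);v=v.astype(int)
def c(d,x,y,w,h): return cv2.resize(d['img'][y:y+h,x:x+w],(400,300),interpolation=cv2.INTER_CUBIC)
m=np.hstack([c(T,u[0]-40,u[1]-30,80,60),c(S,v[0]-40,v[1]-30,80,60)])
m=np.vstack([m,np.hstack([c(T,416,236,80,60),c(S,300,130,80,60)])])
cv2.imwrite('pics/m8.png',m[:,:,::-1])
```

```text
[ 524.05446696 -308.45327835  122.25097531] [-89.81526096   0.85486436 -87.88360075] 23.936057444908734
[471.27133635 263.55603324] [343.5700191  117.85240933]
```

View pics/m8.png

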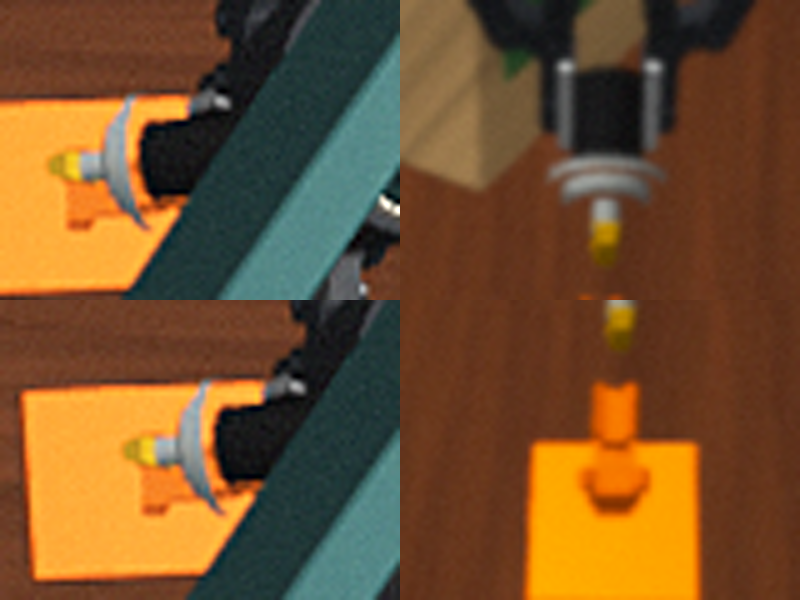

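The crop shows the stud firmly held, with its flange at top (458.8,265.6) / side (344,122.6) and its foot at top (441,266) / side (343.6,139.4). The rest is empty.

Run:
```python
from g import *
T=grab('top');S=grab('side');p,r=cur()
f,e1=tri(T,(458.8,265.6),S,(344,122.6));t,e2=tri(T,(441.5,266),S,(343.6,138.8))
a=f-t;print(f,e1,t,e2,np.linalg.norm(a),a/np.linalg.norm(a),np.degrees(np.arcsin(a[2]/np.linalg.norm(a))))
print('tool frame flange',r.inv().apply(f-p),'foot',r.inv().apply(t-p),'grip',r.inv().apply(f+26*a/np.linalg.norm(a)-p))
```

```text
[ 521.44434074 -287.129869    146.95780468] 2.138498254298563 [ 521.91346644 -263.63285972  127.63546097] 0.3081327911074987 30.425030661805046 [-0.01541907 -0.77229205  0.6350805 ] 39.42595531906942
tool frame flange [-21.0993157  -24.40146088  -1.94962757] foot [-44.26416364  -4.71953891  -0.64799071] grip [ -1.30357407 -41.22083493  -3.06195376]
```

```bash
cat >> g.py <<'E'
seat=np.array([-22.8,-21.9,-1.5])
Ru=rot(dd(-55),jaw)
H=np.array([537.8,-91.5,42])
def tcp_for(s,Rt=Ru): return np.array(s)-Rt.apply(seat)
E
python3 - <<'E'
from g import *
p,r=cur(); P=tcp_for(H+[0,0,60]); print(P, Ru.as_euler('xyz',degrees=True))
chain(p,r,lerp(p,r,P,Ru,2)); print('world down in tool',Ru.inv().apply([0,0,-1]).round(3))
E
```

```text
[ 540.41606708 -122.44384316  108.11021798] [-90.         -54.99053365 -87.93618027]
([-92.2, 8.5, 11.6], [-0.002, 0.0, -0.488])
([-85.4, -35.7, 11.5], [-0.002, 0.0, -0.488])
world down in tool [-0.819  0.574 -0.   ]
```

apply_moves(
  targets=[
    [[-18,2,2],[0,0,-0.1]],
    [[-37,3,5],[0,0,-0.2]],
    [[-55,5,7],[0,0,-0.3]],
    [[-74,7,9],[0,0,-0.4]],
    [[-92,8.5,11.6],[0,0,-0.488]],
  ],
)

```text
time: 10.65
ee_pos: [532.5, -214.1, 115.8]
tcp_rot: [-89.6, -27.3, -87.9]
contact_force: [-0.2, 1.1, -1.9]
finger_gap: 23.8
```

apply_moves(
  targets=[
    [[-17,-7,2],[0,0,-0.1]],
    [[-34,-14,5],[0,0,-0.2]],
    [[-51,-21,7],[0,0,-0.3]],
    [[-68,-28,9],[0,0,-0.4]],
    [[-85.4,-35.7,11.5],[0,0,-0.488]],
  ],
)

```text
time: 11.15
ee_pos: [540.7, -121.3, 108.4]
tcp_rot: [-89.5, -55.2, -88.1]
contact_force: [0.6, -0.1, -2.1]
finger_gap: 24.1
```

apply_moves(
  targets=[
    [[0,0,0],[0,0,0]],
    [[0,0,0],[0,0,0]],
    [[0,0,0],[0,0,0]],
  ],
)

```text
time: 11.45
ee_pos: [541.0, -123.9, 109.1]
tcp_rot: [-89.5, -55.0, -88.3]
contact_force: [-0.2, -0.8, -1.2]
finger_gap: 23.8
```

Run:
```python
from g import *
T=grab('top');S=grab('side');o=ctrl.get_obs();p,r=cur();print(p,o['tcp_rot'],o['finger_gap'],o['contact_force'])
print(delta(tcp_for(H+[0,0,60]),Ru))
s=p+r.apply(seat);k=s+[0,0,42]
print('seat est',s,proj(T,s),'top',proj(T,k),proj(S,s),proj(S,k),'hole',proj(T,H),proj(S,H))
def c(d,x,y,w,h): return cv2.resize(d['img'][y:y+h,x:x+w],(400,600),interpolation=cv2.INTER_NEAREST)
m=np.hstack([c(T,310,225,50,75),c(S,300,185,60,90)])
cv2.imwrite('pics/m9.png',m[:,:,::-1])
```

```text
[ 540.87674679 -124.69115758  109.33064897] [-89.41475752 -54.9730343  -88.47740228] 24.726565247537078 [ 0.02354113 -0.03566967 -0.17635428]
([-2.3, -1.2, -0.4], [-0.002, -0.005, -0.0])
seat est [538.32986514 -93.74153841 103.22045524] [336.87950661 258.20537073] top [338.35546664 255.33043597] [330.22252192 212.28392099] [330.19143412 194.31385034] hole [333.68129534 262.29086558] [330.49626581 237.30919845]
```

View pics/m9.png

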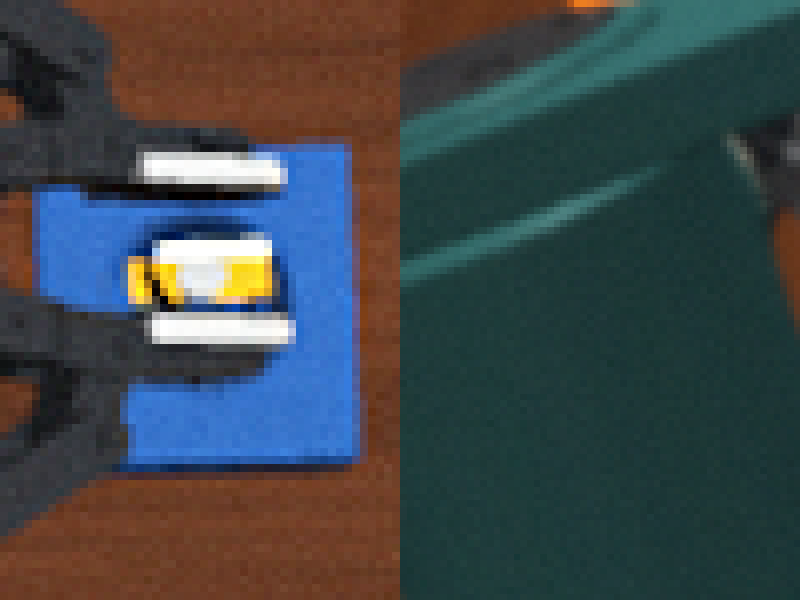

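The zoom shows the culled end caps let me see through the upright stud. The white line is centred at top pixel (336.5,255.6) and the shaft and bar at (335.6,259.8). The bar runs along world y, and the blue block is centred at about (334.1,262.7).

Run:
```python
from g import *
T=grab('top');p,r=cur();s=p+r.apply(seat)
A=onz(T,(336.5,255.6),s[2]+42);B=onz(T,(335.6,259.75),s[2]-18.5);C=onz(T,(334.1,262.7),42)
print(s,A,B,'hole',C,'tilt deg (x,y)',np.degrees((A-B)[:2]/60.5),'seat meas',B+(A-B)*18.5/60.5)
i=T['img'].astype(int);b=(i[...,2]>110)&(i[...,0]<110)&(i[...,2]>i[...,1]+40)
for y in (244,247,275,280): x=np.nonzero(b[y,305:365])[0]; print(y,x.min()+305,x.max()+305)
```

```text
[538.25291625 -93.88150238 103.12628044] [537.92370603 -90.76504979 145.12628044] [537.74061155 -92.59914155  84.62628044] hole [537.06548573 -92.23515741  42.        ] tilt deg (x,y) [0.17339738 1.736954  ] seat meas [537.79659912 -92.03830357 103.12628044]
244 345 353
247 346 353
275 326 354
280 327 354
```

apply_moves(
  targets=[
    [[-8.2,5.7,0],[0,0,0]],
    [[-16.4,11.5,0],[0,0,0]],
    [[-24.6,17.2,0],[0,0,0]],
    [[-32.8,23,0],[0,0,0]],
    [[-32.8,23,0],[0,0,0]],
  ],
)

```text
time: 12.1
ee_pos: [539.3, -124.2, 65.4]
tcp_rot: [-90.2, -55.0, -87.8]
contact_force: [0.7, 0.1, -1.4]
finger_gap: 24.2
```

apply_moves(
  targets=[
    [[-2.5,1.7,0],[0,0,0]],
    [[-4.9,3.4,0],[0,0,0]],
    [[-7.4,5.2,0],[0,0,0]],
    [[-7.4,5.2,0],[0,0,0]],
  ],
)

```text
time: 12.5
ee_pos: [540.7, -123.9, 58.7]
tcp_rot: [-89.7, -55.0, -88.2]
contact_force: [-0.4, -0.6, -0.9]
finger_gap: 24.0
```

apply_moves(
  targets=[
    [[-1.6,1.1,0],[0,0,0]],
    [[-3.2,2.3,0],[0,0,0]],
    [[-3.2,2.3,0],[0,0,0]],
  ],
)

```text
time: 12.8
ee_pos: [540.6, -124.0, 54.7]
tcp_rot: [-89.7, -55.0, -88.2]
contact_force: [0.5, 1.0, -2.0]
finger_gap: 23.9
```

apply_moves(
  targets=[
    [[-1.6,1.1,0],[0,0,0]],
    [[-2.5,1.7,0],[0,0,0]],
    [[-2.5,1.7,0],[0,0,0]],
  ],
)

```text
time: 13.1
ee_pos: [540.7, -124.0, 51.8]
tcp_rot: [-89.7, -55.0, -88.2]
contact_force: [1.4, 0.7, -1.9]
finger_gap: 24.3
```

apply_moves(
  targets=[
    [[-1.2,0.9,0],[0,0,0]],
    [[-2,1.4,0],[0,0,0]],
    [[-2,1.4,0],[0,0,0]],
  ],
)

```text
time: 13.4
ee_pos: [540.7, -124.0, 49.4]
tcp_rot: [-89.7, -55.0, -88.2]
contact_force: [-1.6, -0.3, -1.1]
finger_gap: 24.3
```

apply_moves(
  targets=[
    [[-1.2,0.9,0],[0,0,0]],
    [[-2,1.4,0],[0,0,0]],
    [[-2,1.4,0],[0,0,0]],
  ],
)

```text
time: 13.7
ee_pos: [541.0, -124.2, 48.9]
tcp_rot: [-89.6, -55.2, -88.3]
contact_force: [-2.8, 0.9, 4.8]
finger_gap: 24.3
```

apply_moves(
  targets=[
    [[-0.8,0.6,0],[0,0,0]],
    [[-1.6,1.1,0],[0,0,0]],
    [[-1.6,1.1,0],[0,0,0]],
  ],
)

```text
time: 14.0
ee_pos: [541.2, -124.5, 48.9]
tcp_rot: [-89.5, -55.3, -88.4]
contact_force: [-3.6, 3.1, 11.4]
finger_gap: 24.0
```

Run:
```python
from g import *
T=grab('top');o=ctrl.get_obs();p,r=cur();print(p,o['contact_force'],o['torque'])
i=T['img'];np.set_printoptions(linewidth=250)
print('seat',p+r.apply(seat), proj(T,p+r.apply(seat)+[0,0,42]))
for y in range(250,268): print(y,' '.join('%02x%02x%02x'%tuple(i[y,x]) for x in range(323,346)))
```

```text
[ 541.13238323 -124.51242917   48.84801335] [-4.04569691  3.70662588 11.03852407] [-0.57676968  0.64092611 -0.50061138]
seat [538.58978828 -93.59674066  42.56665876] [336.1763938  259.25461291]
250 37383e 33373b 555456 afaba8 f8faf9 ffffff fbfcfc fdfdfc fefefd fcfefd fbfcfb ffffff fcfefe fefefe fcfdfb fbfbfa fbfaf7 fdfbf3 fffff8 e2e7e6 6c91cc 2c6dcc 336ec7
251 2a2b32 2f3238 535152 8d908e cecfcc e1e3e3 d7dbd9 dbdcdc e2e5e3 e5e7e8 e4e7e8 e5e7e5 e6e8e7 e6e6e5 ecefee f3f1f3 f4f4f3 f4f4f1 fbf8f3 d9dedb 6e90c9 2d6bc9 306cc5
252 1d1e17 1c1d1b 1c1f1a 2e2d2b 444243 4c4b4a 494547 4f4b4c 606263 747473 757a75 797979 787676 747676 949293 a3a4a3 a7a7a9 a9a8a4 adaaa4 868482 4c72b2 2c6ccb 3678cb
253 130a11 17171d 10060a 030000 0b0600 0b0601 0c0901 080501 0a0301 050000 070400 100803 110b06 0e0904 0b0502 0e0807 131115 1a1b25 1c1f27 1d3462 3068ba 3574d1 3774cd
254 2d579d 2b569b 274c8e 1e4077 173169 11214b 0c132a 0a1931 17233f 192a49 112043 1b284a 0d1b34 0f111c 0b0b19 050b1d 091b2e 102347 132b53 1f4789 3875ca 3879d3 3a79cf
255 3878d9 3c7bdb 3370cc 3068b5 275293 264780 234681 2b59a0 2d63b0 255ba7 3161ae 
[... 1363 characters left out ...]
fe017 e9bf83 427ccf 1c509d 162b4e 1c3769
264 266cd1 7c87a1 ffd53e ffd824 8c6414 664a14 f9bd1f f0c55c ceccc6 ebeff4 f2f5f4 f1f5f9 f4eed4 fde15b ffe11c ffe228 ffe429 ffeb1b eebf80 4b81cd 1e51a5 1c3565 1f3b6b
265 2970d5 496ca8 f6be44 ffec1c d49a14 000000 75500a c89211 b29a63 b9bfc3 cfd8da c9ced5 eccd8b fcd140 facf4e facd53 f6bf3b fdbe35 c0a882 3c77c9 2453a6 153567 1c3e6d
266 377de5 2f65bb a78266 d69f40 8f6b56 191c32 000000 7e530a 835f29 4b5b75 3f5e8b 385276 66665d 837f71 767f82 777d68 3a4853 2e4c75 3f669c 2e6abd 23529b 1d3e72 214179
267 2b59a6 2b569f 132a56 10244b 597094 89919f 929496 6c7178 5b616c 636f85 67718c 606c86 5d6b8a 627192 637295 555e71 585e72 637399 566998 4b5c89 3a4d76 1d3e6d 204e96
```

Run:
```python
from g import *
T=grab('top')
for dz in (0,7):
  A=onz(T,(334.7,259.5),84+dz);B=onz(T,(333.2,263),23.5+dz);print(dz,A.round(1),B.round(1),np.degrees((A-B)[:2]/60.5),'seat',(B+(A-B)*18.5/60.5).round(1))
```

```text
0 [538.2 -91.1  84. ] [538.4 -91.6  23.5] [-0.16772897  0.45175191] seat [538.4 -91.4  42. ]
7 [537.5 -90.7  91. ] [537.7 -91.2  30.5] [-0.20747612  0.46925833] seat [537.6 -91.1  49. ]
```

apply_moves(
  targets=[
    [[1.2,-0.8,0],[0,0,0]],
    [[1.6,-1.1,0],[0,0,0]],
    [[1.6,-1.1,0],[0,0,0]],
  ],
)

```text
time: 14.4
ee_pos: [541.1, -124.3, 48.9]
tcp_rot: [-89.6, -55.1, -88.3]
contact_force: [-2.4, 1.1, 7.3]
finger_gap: 24.2
```

apply_moves(
  targets=[
    [[0,0,0],[0,0,0]],
    [[0,0,0],[0,0,0]],
    [[0,0,0],[0,0,0]],
    [[0,0,0],[0,0,0]],
    [[0,0,0],[0,0,0]],
  ],
  claw=0,
)

```text
time: 14.9
ee_pos: [540.7, -124.0, 46.8]
tcp_rot: [-89.7, -55.0, -88.2]
contact_force: [-0.6, 0.3, -0.0]
finger_gap: 85.6
```

apply_moves(
  targets=[
    [[0,-20,0],[0,0,0]],
    [[0,-50,0],[0,0,0]],
    [[0,-90,0],[0,0,0]],
    [[0,-130,0],[0,0,0]],
    [[0,-160,0],[0,0,0]],
  ],
)

```text
time: 15.4
ee_pos: [536.1, 8.8, 140.3]
tcp_rot: [-89.5, -55.0, -88.3]
contact_force: [0.9, -1.3, 0.2]
finger_gap: 85.5
```

Run:
```python
from g import *
T=grab('top');S=grab('side');o=ctrl.get_obs();p,r=cur();print(p,o['contact_force'],o['finger_gap'],o['joints'].round(1))
for d,z in((T,0),(S,1)):
  i=d['img'].astype(int); w=(i.min(2)>235); y,x=np.nonzero(w[235:285,315:355]); print(len(x),x.mean()+315 if len(x) else 0,y.mean()+235 if len(x) else 0)
cv2.imwrite('pics/t10.png',T['img'][:,:,::-1])
i=T['img']
for y in range(253,270): print(y,' '.join('%02x%02x%02x'%tuple(i[y,x]) for x in range(322,347)))
```

```text
[537.82503352  10.19789211 141.62634501] [0.31161872 0.12095093 1.47183516] 85.32833314807766 [ 24.3  19.1  86.6 -50.1  97.7  26.1]
32 334.25 260.1875
0 0 0
253 3a75d1 3975d0 3e77d0 3b75ce 3976cb 2d65b9 2d5ba5 285493 1f437e 1d396b 13294e 182a4e 192a4d 132a48 162c51 203662 193263 1f3866 20477e 3462ae 326ec3 3a73d0 3779d0 3977cf 3875ce
254 3a77d1 3b76cf 3d78d3 3877ca 326cbd 3462af 28508f 203d6c 142a51 1a3257 1b365f 1d3964 18315c 1c3358 16243d 0f1b31 0d1e38 162c4d 1c3962 214072 264b8d 3671c7 3b7ad7 3772cd 3c74cc
255 3975cf 3b78d2 3b78d2 366ec3 2f62a8 224889 1d3b6f 224378 295496 3062af 2e60b2 2e67b6 3465ba 2e60b2 2b5aa0 264b8d 162d57 142034 172747 14305a 203a63 2a549d 3373cb 3c7ad4 3777cd
256 3974cc 3671ce 3b70c9 3265b3 224d8c 1c386d 2c579d 2f69be 376fd2 3b79d9 3879d8 3578d4 357bd6 3d7cdb 387bdb 3877d6 285db4 193770 0d2034 0c1f3d 183159 1e3a6b 2e60ab 3876d1 3473ce
257 3674ce 3774cb 376ebf 2b5ca8 28569b 2a5297 316bc2 3879da 2e70d0 2f70d0 2e6ccc 2067ca 2767cc 2a6dce 2467cc 276bd0 2973d9 2663c7 0e3c82 082348 0c1f3c 1c365f 1e3f79 3265bc 3b7ed6
258 3f7ad2 3771c9 3469b7 2e5fac 3773c7 295eb4 43
[... 1399 characters left out ...]
d9 3168c2 ac8a83 e2ad81 8f7c9c 052764 000003 916000 917136 526686 4d6ea2 456da9 7e8196 978977 9b836b 887039 383e54 3b5f97 4674b5 3673d2 2e5fab 213f72 1f3e7a 356aba
267 3773cd 3675d4 3175dc 366dc0 2b65ba 2c78df 2967c5 0e2a5f 000000 000006 0f285d 143876 1d4f9d 154595 0b3278 082a69 12387e 1a50ab 2c6bc4 3373d1 3372d3 2d5ba5 21437d 285396 3670c6
268 3574ce 3d71be 3c76c8 3d78d0 3965a4 3d74c3 4085e6 3066c0 214281 15233a 060000 060000 080000 0a0100 0c1017 1f427f 336ecb 3a7ada 3670c3 3975ca 2f68ba 254b89 254b87 3067b7 3775ce
269 3b7ace 3d69ac 3d71bd 3678d5 3c72bd 3e6eb8 3d76c6 3c7ed8 3c77d3 3162b2 255097 254e96 2a5094 2a5096 2a58a2 3572cb 387bdb 4379cc 3e7bcf 3d7ad7 2d5eae 234884 2d5aa2 346fc5 3a7cd4
```

The stud stands free and upright: its line stayed at top (334.4,259.8) after release. Next I take it from above.

Run:
```python
from g import *
p,r=cur(); R1=rot([0,0,-1],[1,0,0]); P=np.array([540,-92.5,150]);print(R1.as_euler('xyz',degrees=True))
chain(p,r,lerp(p,r,P,R1,2))
```

```text
[-90.   0. -90.]
([33.0, 39.6, -0.9], [-0.014, 0.016, 0.479])
([47.5, 20.0, 0.2], [-0.014, 0.016, 0.479])
```

apply_moves(
  targets=[
    [[7,8,0],[0,0,0.1]],
    [[14,16,0],[0,0,0.2]],
    [[21,24,-0.5],[0,0,0.3]],
    [[28,32,-1],[-0.01,0.01,0.4]],
    [[33,39.6,-1],[-0.014,0.016,0.479]],
  ],
)

```text
time: 16.0
ee_pos: [536.5, -45.8, 143.5]
tcp_rot: [-89.7, -27.4, -89.4]
contact_force: [0.1, 0.2, 0.8]
finger_gap: 85.6
```

apply_moves(
  targets=[
    [[10,4,0],[0,0,0.1]],
    [[20,8,0],[0,0,0.2]],
    [[30,12,0],[0,0,0.3]],
    [[40,16,0],[-0.01,0.01,0.4]],
    [[47.5,20,0],[-0.014,0.016,0.479]],
  ],
)

```text
time: 16.5
ee_pos: [536.9, -97.7, 147.3]
tcp_rot: [-90.3, 0.0, -90.4]
contact_force: [-0.9, 0.4, 0.2]
finger_gap: 85.3
```

apply_moves(
  targets=[
    [[0,0,0],[0,0,0]],
    [[0,0,0],[0,0,0]],
    [[0,0,0],[0,0,0]],
  ],
)

```text
time: 16.8
ee_pos: [536.9, -95.1, 146.7]
tcp_rot: [-90.4, -0.1, -90.2]
contact_force: [0.3, 1.4, 0.5]
finger_gap: 85.5
```

Run:
```python
from g import *
o=ctrl.get_obs();p,r=cur(); R1=rot([0,0,-1],[1,0,0]);print(p,o['tcp_rot'],o['joints'].round(1))
print(delta([540,-92.5,100],R1))
S=grab('side'); i=S['img']
# fingertips/knob in side: print crop mask of dark knob & bright pads
P=proj(S,p);print(P,proj(S,[538,-91.4,84]))
cv2.imwrite('pics/s11.png',i[:,:,::-1])
```

```text
[536.87171084 -95.05015171 146.65476758] [-90.44746716  -0.12274768 -90.16610273] [-15.8   5.7  84.2  -0.2  90.5 -15.7]
([-2.7, 46.6, 3.5], [0.008, -0.003, 0.002])
[331.11814157 193.15786765] [330.3565239  221.08690235]
```

apply_moves(
  targets=[
    [[-2.7,10,3.1],[0.008,0,0]],
    [[-2.7,30,3.1],[0.008,0,0]],
    [[-2.7,50,3.1],[0.008,0,0]],
    [[-2.7,65,3.1],[0.008,0,0]],
    [[-2.7,80,3.1],[0.008,0,0]],
  ],
)

```text
time: 17.35
ee_pos: [539.8, -92.3, 66.0]
tcp_rot: [-89.9, -0.1, -90.1]
contact_force: [0.6, -0.7, -0.0]
finger_gap: 85.6
```

apply_moves(
  targets=[
    [[0,8,0],[0,0,0]],
    [[0,16,0],[0,0,0]],
    [[0,24,0],[0,0,0]],
    [[0,32,0],[0,0,0]],
    [[0,32,0],[0,0,0]],
  ],
)

```text
time: 17.85
ee_pos: [539.3, -93.1, 34.1]
tcp_rot: [-90.0, -0.1, -90.2]
contact_force: [-0.6, 0.2, -0.5]
finger_gap: 85.3
```

apply_moves(
  targets=[
    [[0,0,0],[0,0,0]],
    [[0,0,0],[0,0,0]],
    [[0,0,0],[0,0,0]],
    [[0,0,0],[0,0,0]],
    [[0,0,0],[0,0,0]],
  ],
  claw=255,
  newtons=20,
)

```text
time: 18.35
ee_pos: [540.4, -93.4, 36.0]
tcp_rot: [-89.9, -0.1, -90.2]
contact_force: [0.0, 1.0, 1.4]
finger_gap: 24.8
```

apply_moves(
  targets=[
    [[0,0,0],[0,0,0]],
    [[0,0,0],[0,0,0]],
    [[0,0,0],[0,0,0]],
  ],
  newtons=60,
)

```text
time: 18.65
ee_pos: [540.6, -93.5, 36.1]
tcp_rot: [-89.8, -0.1, -90.2]
contact_force: [-0.4, -0.7, 3.7]
finger_gap: 23.8
```

Run:
```python
from g import *
p,r=cur(); up=p+[0,0,95]; f=np.radians(20.1)
R1=rot([0,0,-1],[-np.sin(f),np.cos(f),0]);print(R1.as_euler('xyz',degrees=True))
mid=r*R.from_rotvec([0,-.96,0])
R1m=R1
w=[(up,r)]+[ (np.array([555,-5,p[2]+95]), r*R.from_rotvec([0,-.642,0])), (np.array([570,83,p[2]+95]), r*R.from_rotvec([0,-1.284,0])),(np.array([584,170,p[2]+95]),R1)]
print(p);chain(p,r,w)
```

```text
[-90.    0.   20.1]
[540.59461593 -93.45851978  36.13050123]
([0.2, -95.0, 0.3], [0.0, 0.0, 0.0])
([-88.5, -0.2, 14.1], [0.0, -0.642, 0.0])
([-61.7, -0.2, 64.5], [-0.0, -0.642, -0.0])
([-11.5, -0.2, 87.4], [0.003, -0.641, 0.003])
```

apply_moves(
  targets=[
    [[0,-10,0],[0,0,0]],
    [[0,-30,0],[0,0,0]],
    [[0,-55,0],[0,0,0]],
    [[0,-80,0],[0,0,0]],
    [[0,-95,0],[0,0,0]],
  ],
)

```text
time: 19.15
ee_pos: [540.4, -93.1, 132.5]
tcp_rot: [-89.8, -0.1, -90.2]
contact_force: [0.3, -1.5, -1.9]
finger_gap: 24.0
```

apply_moves(
  targets=[
    [[-18,0,3],[0,-0.128,0]],
    [[-35,0,6],[0,-0.257,0]],
    [[-53,0,8],[0,-0.385,0]],
    [[-71,0,11],[0,-0.514,0]],
    [[-88.5,0,14],[0,-0.642,0]],
  ],
)

```text
time: 19.65
ee_pos: [553.6, -3.8, 129.6]
tcp_rot: [-90.1, -0.1, -53.1]
contact_force: [0.4, 0.2, -1.6]
finger_gap: 24.1
```

apply_moves(
  targets=[
    [[-12,0,13],[0,-0.128,0]],
    [[-25,0,26],[0,-0.257,0]],
    [[-37,0,39],[0,-0.385,0]],
    [[-49,0,52],[0,-0.514,0]],
    [[-62,0,64.5],[0,-0.642,0]],
  ],
)

```text
time: 20.15
ee_pos: [568.6, 84.3, 129.3]
tcp_rot: [-90.1, -0.0, -16.3]
contact_force: [0.1, -0.1, -0.8]
finger_gap: 23.9
```

apply_moves(
  targets=[
    [[-2,0,17],[0,-0.128,0]],
    [[-5,0,35],[0,-0.257,0]],
    [[-7,0,52],[0,-0.385,0]],
    [[-9,0,70],[0,-0.514,0]],
    [[-11.5,0,87.4],[0,-0.642,0]],
  ],
)

```text
time: 20.65
ee_pos: [582.5, 171.3, 129.1]
tcp_rot: [-90.1, 0.1, 20.5]
contact_force: [0.3, 1.4, -1.3]
finger_gap: 24.1
```

apply_moves(
  targets=[
    [[0,0,0],[0,0,0]],
    [[0,0,0],[0,0,0]],
    [[0,0,0],[0,0,0]],
  ],
)

```text
time: 20.95
ee_pos: [582.7, 169.8, 129.6]
tcp_rot: [-90.2, 0.0, 20.0]
contact_force: [0.7, 0.1, -0.9]
finger_gap: 23.7
```

Run:
```python
from g import *
T=grab('top');S=grab('side');o=ctrl.get_obs();p,r=cur();print(p,o['tcp_rot'],o['finger_gap'],o['joints'].round(1))
u=proj(T,p+[0,0,10]).astype(int);v=proj(S,p+[0,0,0]).astype(int);print(u,v)
def c(d,x,y,w,h): return cv2.resize(d['img'][y:y+h,x:x+w],(400,600),interpolation=cv2.INTER_CUBIC)
m=np.hstack([c(T,u[0]-25,u[1]-37,50,75),c(S,v[0]-33,v[1]-50,66,100)])
cv2.imwrite('pics/m12.png',m[:,:,::-1])
```

```text
[582.92110498 169.7227506  129.82724501] [-9.01583299e+01 -1.70280853e-02  2.00363322e+01] 23.804419779732356 [ 11.   13.6  77.   -0.2  89.3 -99.1]
[174 229] [286 336]
```

View pics/m12.png

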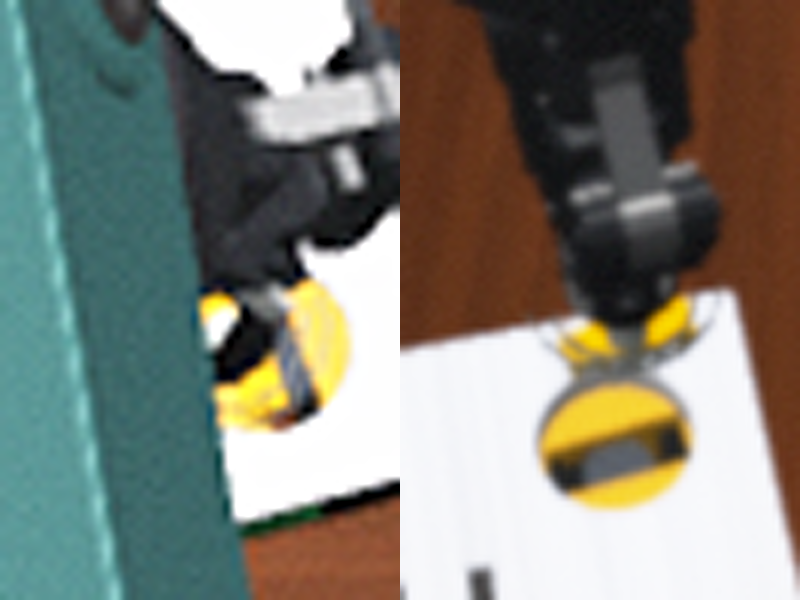

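The side crop shows the cross-bar centred at about pixel (290.5,341), above the hole centred at (288.6,358.6). The bar looks parallel to the slot. The arm hides most of it in the top view. This was the last picture I can view, so from here I work by numbers and feel.

Run:
```python
from g import *
T=grab('top');S=grab('side');p,r=cur();print(p)
i=S['img'].astype(int);y=(i[...,0]>150)&(i[...,1]>100)&(i[...,2]<110)
for row in range(330,375):
  x=np.nonzero(y[row,270:315])[0]+270
  if len(x): print(row,x.min(),x.max(),len(x),end=' | ')
print()
sz=p[2]+5.9
for c in ((290.5,341.0),(290.5,340)): print('bar',onz(S,c,sz-22.5))
print('hole',onz(S,(288.6,358.6),75),onz(T,(182.6,235.9),75))
# expected px for stud model at camera-corrected location
for P in ([582.5,171.2],[583,169.7]):
  print(proj(S,P+[sz-22.5]),proj(S,P+[sz]),proj(S,P+[75]),proj(T,P+[75]))
```

```text
[583.04298215 169.92685366 129.99479951]
335 299 299 1 | 336 297 299 3 | 337 296 300 5 | 338 295 300 6 | 339 294 300 7 | 340 284 300 9 | 341 282 301 13 | 342 280 297 13 | 343 280 295 10 | 344 280 288 9 | 345 280 284 5 | 346 281 283 3 | 347 281 281 1 | 350 285 291 7 | 351 283 294 12 | 352 281 296 16 | 353 280 297 18 | 354 279 298 20 | 355 278 299 22 | 356 277 299 20 | 357 277 300 17 | 358 277 300 13 | 359 276 300 11 | 360 276 300 7 | 361 276 278 3 | 363 296 299 4 | 364 293 298 6 | 365 289 297 9 | 366 286 297 12 | 367 283 295 13 | 368 281 294 14 | 369 283 292 10 | 
bar [579.35220736 166.3168242  113.39479951]
bar [579.51160423 164.74923499 113.39479951]
hole [583.64337302 172.04510889  75.        ] [581.60409068 169.87492733  75.        ]
[287.84528489 344.0072644 ] [286.83675484 335.22659805] [289.46338248 358.10691967] [181.83944116 235.38904939]
[287.59623994 343.03010104] [286.58330669 334.23942174] [289.22152695 357.14694403] [182.72045838 235.09729974]
```

apply_moves(
  targets=[
    [[4.5,5,1.5],[0,0,0]],
    [[4.5,10,1.5],[0,0,0]],
    [[4.5,17,1.5],[0,0,0]],
    [[4.5,25,1.5],[0,0,0]],
    [[4.5,25,1.5],[0,0,0]],
  ],
)

```text
time: 21.65
ee_pos: [585.5, 173.3, 102.5]
tcp_rot: [-90.1, 0.2, 20.2]
contact_force: [-0.0, 0.6, -1.5]
finger_gap: 24.1
```

Run:
```python
from g import *
T=grab('top');S=grab('side');o=ctrl.get_obs();p,r=cur();print(p,o['tcp_rot'],o['contact_force'])
cv2.imwrite('pics/s13.png',S['img'][:,:,::-1]);cv2.imwrite('pics/t13.png',T['img'][:,:,::-1])
def cls(c):
  R_,G_,B_=map(int,c)
  if R_>150 and G_>100 and B_<130: return 'Y'
  if R_>200 and B_>200: return 'W'
  if max(c)<50: return '#'
  if max(c)<110: return '+'
  return '.'
print('S rows 335..375 cols 270..312')
for y in range(335,376): print(y,''.join(cls(S['img'][y,x]) for x in range(270,312)))
print('T rows 218..252 cols 165..200')
for y in range(218,252): print(y,''.join(cls(T['img'][y,x]) for x in range(165,202)))
print('pred bar S',proj(S,[p[0],p[1],p[2]+5.9-22.5]))
```

```text
[586.41373481 173.48939775 104.23568207] [-9.01341262e+01  2.65239083e-02  2.01523433e+01] [-0.78566637 -0.14399196 -0.3925626 ]
S rows 335..375 cols 270..312
335 +++++++###+++++++.........+++###+.WWWW.+++
336 +++++++####++++++........+++####+.WWWW.+++
337 +++++++####+++++++....+++++#####+.WWWW..++
338 ++++++++###++++++++++++++++#####+.WWWW..++
339 +++....++###++###++++++++++#####+.WWWWW.++
340 .........#########++++++++######+.WWWWW.++
341 .WWWWWWW.+#########++++++#######..WWWWW..+
342 WWWWWWWW.+##########+##########+.WWWWWW..+
343 WWWWWWWW.+####################+.WWWWWWWW.+
344 WWWWWWWW.+#################++..WWWWWWWWWY+
345 WWWWWWWW.+################+..WWWWWWWWWWW..
346 WWWWWWWWW.##############+++.WWWWWWWWWWWW..
347 WWWWWWWWW.+#############++.WWWWWWWWWWWWW..
348 WWWWWWWWW..+#############+Y..WWWWWWWWWWWW.
349 WWWWWWWWWW.+############+YYYY.WWWWWWWWWWW.
350 WWWWWWWWWW.+++#########+YYYYY.WWWWWWWWWWW.
351 WWWWWWWWW....+########+YYYYYY.WWWWWWWWWWW.
352 WWWWWWWW..YYYY.++####+.YYYYYYYWWWWWWWWWWWW
353 WWWWWWW..YYYYYYY++++++YYYYYY.Y..WWWWWWWWWW
354 WWWWWWW.YYYYYYYYY++++.YYYYY.+..WWWWWWWWWWW
3
[... 1782 characters left out ...]
+++++++######+......Y.WWWWWWWWW
237 ++.++++++++++#####YY...Y..Y.WWWWWWWWW
238 +++++++++++.+#####YY...YYYYWWWWWWWWWW
239 ++++++++.++.+##+YYYYY..Y.Y.WWWWWWWWWW
240 ++++++++++++++.YYYYY..+YYYWWWWWWWWWWW
241 +++++++++.++.YYYYYYYY++YY.WWWWWWWWWWW
242 ++++.+++++++.YYYYYYYY.++YWWWWWWWWWWWW
243 ++++++++.+++.YYYYYYYY+#+WWWWWWWWWWWWW
244 ++++++.+++.+.YYYYYY+++.WWWWWWWWWWWWWW
245 +++.+.+++++++YYYYY.Y.WWWWWWWWWWWWWWWW
246 +++++..++++++.WWWWWWWWWWWWWWWWWWWWWWW
247 +.+++++++++++.WWWWWWWWWWWWWWWWWWWWWWW
248 ++++++.++++++.WWWWWWWWWWWWWWWWWWWWWWW
249 +.++++++++.++.WWWWWWWWWWWWWWWWWWWWWWW
250 ++.+++++.+++++WWWWWWWWWWWWWWWWWWWWWWW
251 ++++++++++++++WWWWWWWWWWWWWWWWWWWW..+
pred bar S [285.99240721 354.90130505]
```

apply_moves(
  targets=[
    [[1,3,0.6],[0,0,0]],
    [[1,6,0.6],[0,0,0]],
    [[1,9,0.6],[0,0,0]],
    [[1,13,0.6],[0,0,0]],
    [[1,13,0.6],[0,0,0]],
  ],
)

```text
time: 22.25
ee_pos: [587.0, 174.3, 90.9]
tcp_rot: [-90.1, 0.1, 20.2]
contact_force: [-0.5, 0.5, -1.5]
finger_gap: 23.9
```

apply_moves(
  targets=[
    [[0,1,0],[0,0,0]],
    [[0,2,0],[0,0,0]],
    [[0,2,0],[0,0,0]],
  ],
)

```text
time: 22.55
ee_pos: [587.5, 174.4, 89.9]
tcp_rot: [-90.1, -0.0, 20.2]
contact_force: [-0.0, 0.1, -1.4]
finger_gap: 24.2
```

apply_moves(
  targets=[
    [[0,1,0],[0,0,0]],
    [[0,2,0],[0,0,0]],
    [[0,2,0],[0,0,0]],
  ],
)

```text
time: 22.85
ee_pos: [587.4, 174.4, 87.7]
tcp_rot: [-90.1, -0.0, 20.2]
contact_force: [0.4, -0.1, -1.1]
finger_gap: 24.1
```

apply_moves(
  targets=[
    [[0,1,0],[0,0,0]],
    [[0,2,0],[0,0,0]],
    [[0,2,0],[0,0,0]],
  ],
)

```text
time: 23.15
ee_pos: [587.4, 174.4, 85.7]
tcp_rot: [-90.1, -0.0, 20.2]
contact_force: [0.2, -0.6, -0.2]
finger_gap: 24.0
```

apply_moves(
  targets=[
    [[0,1,0],[0,0,0]],
    [[0,2,0],[0,0,0]],
    [[0,2,0],[0,0,0]],
  ],
)

```text
time: 23.45
ee_pos: [587.4, 174.4, 83.6]
tcp_rot: [-90.1, -0.0, 20.1]
contact_force: [-0.4, -0.0, -2.1]
finger_gap: 23.8
```

apply_moves(
  targets=[
    [[0,1,0],[0,0,0]],
    [[0,2,0],[0,0,0]],
    [[0,2,0],[0,0,0]],
  ],
)

```text
time: 23.75
ee_pos: [587.4, 174.4, 81.7]
tcp_rot: [-90.1, -0.0, 20.1]
contact_force: [0.8, 0.4, -0.5]
finger_gap: 24.3
```

apply_moves(
  targets=[
    [[0,1,0],[0,0,0]],
    [[0,2,0],[0,0,0]],
    [[0,2,0],[0,0,0]],
  ],
)

```text
time: 24.05
ee_pos: [587.8, 174.5, 80.6]
tcp_rot: [-90.2, -0.1, 20.1]
contact_force: [-0.1, 0.3, 0.9]
finger_gap: 23.8
```

apply_moves(
  targets=[
    [[0,1,0],[0,0,0]],
    [[0,2,0],[0,0,0]],
    [[0,3,0],[0,0,0]],
    [[0,3,0],[0,0,0]],
  ],
)

```text
time: 24.45
ee_pos: [587.8, 174.5, 77.2]
tcp_rot: [-90.1, -0.1, 20.2]
contact_force: [-0.4, 0.5, 3.0]
finger_gap: 23.7
```

apply_moves(
  targets=[
    [[0,1,0],[0,0,0]],
    [[0,2,0],[0,0,0]],
    [[0,3,0],[0,0,0]],
    [[0,3,0],[0,0,0]],
  ],
)

```text
time: 24.85
ee_pos: [587.7, 174.4, 74.0]
tcp_rot: [-90.1, -0.1, 20.2]
contact_force: [-1.5, -0.0, 4.3]
finger_gap: 24.2
```

apply_moves(
  targets=[
    [[0,1,0],[0,0,0]],
    [[0,2,0],[0,0,0]],
    [[0,3,0],[0,0,0]],
    [[0,3,0],[0,0,0]],
  ],
)

```text
time: 25.25
ee_pos: [587.8, 174.5, 71.3]
tcp_rot: [-90.1, -0.1, 20.2]
contact_force: [-0.7, -0.2, 5.6]
finger_gap: 24.1
```

apply_moves(
  targets=[
    [[0,1,0],[0,0,0]],
    [[0,2,0],[0,0,0]],
    [[0,2,0],[0,0,0]],
  ],
)

```text
time: 25.55
ee_pos: [587.9, 174.5, 69.6]
tcp_rot: [-90.2, -0.1, 20.2]
contact_force: [-0.7, 0.2, 6.3]
finger_gap: 23.8
```

apply_moves(
  targets=[
    [[0,1,0],[0,0,0]],
    [[0,1.5,0],[0,0,0]],
    [[0,1.5,0],[0,0,0]],
  ],
)

```text
time: 25.85
ee_pos: [588.0, 174.5, 69.2]
tcp_rot: [-90.2, -0.1, 20.2]
contact_force: [-2.5, -1.1, 9.2]
finger_gap: 23.6
```

apply_moves(
  targets=[
    [[0,1,0],[0,0,0]],
    [[0,1.5,0],[0,0,0]],
    [[0,1.5,0],[0,0,0]],
  ],
  newtons=80,
)

```text
time: 26.15
ee_pos: [588.1, 174.5, 69.3]
tcp_rot: [-90.2, -0.2, 20.2]
contact_force: [-4.7, -1.6, 14.5]
finger_gap: 23.4
```

apply_moves(
  targets=[
    [[0,0,0],[0,0.1,0]],
    [[0,0,0],[0,0.2,0]],
    [[0,0,0],[0,0.3,0]],
    [[0,0,0],[0,0.4,0]],
    [[0,0,0],[0,0.5,0]],
  ],
)

```text
time: 26.65
ee_pos: [588.9, 173.8, 69.2]
tcp_rot: [-90.1, -0.3, -8.7]
contact_force: [-3.0, -2.9, 12.8]
finger_gap: 23.1
```

apply_moves(
  targets=[
    [[0,0,0],[0,0.1,0]],
    [[0,0,0],[0,0.2,0]],
    [[0,0,0],[0,0.3,0]],
    [[0,0,0],[0,0.4,0]],
    [[0,0,0],[0,0.5,0]],
  ],
)

```text
time: 27.15
ee_pos: [588.1, 172.4, 69.2]
tcp_rot: [-90.1, -0.4, -37.4]
contact_force: [-4.5, -5.6, 15.6]
finger_gap: 23.6
```

apply_moves(
  targets=[
    [[0,0,0],[0,0.1,0]],
    [[0,0,0],[0,0.2,0]],
    [[0,0,0],[0,0.3,0]],
    [[0,0,0],[0,0.4,0]],
    [[0,0,0],[0,0.5,0]],
  ],
)

```text
time: 27.65
ee_pos: [587.0, 171.6, 69.3]
tcp_rot: [-90.1, -0.4, -66.0]
contact_force: [-7.5, -7.2, 16.7]
finger_gap: 23.5
```

```bash
python3 -c "
from h import *
print(ctrl.get_obs())"
```

```text
{'time': 27.65, 'joints': array([ 11.22845914,  16.25824825,  80.80478781,  -0.42062097,
        82.95910572, -12.67367918]), 'joint_velocities': array([-4.93617195e-02, -2.04442241e-02,  9.71491392e-02, -9.57288210e-02,
        3.81141349e-01,  5.67213877e+01]), 'effort': array([  2.65414685, -32.12801456, -26.00399137,   1.74763698,
        -3.11398186,  -0.63404208]), 'ee_pos': array([587.01376927, 171.6173631 ,  69.26181701]), 'tcp_rot': array([-90.11337071,  -0.40235918, -66.04582396]), 'contact_force': array([-7.46977072, -7.18621114, 16.66935764]), 'torque': array([-1.23578032,  1.48153425,  0.21241065]), 'finger_gap': 23.473670974432203}
```

apply_moves(
  targets=[
    [[0,0,0],[0,0.06,0]],
    [[0,0,0],[0,0.1,0]],
    [[0,0,0],[0,0.1,0]],
  ],
)

```text
time: 27.95
ee_pos: [586.8, 171.6, 69.3]
tcp_rot: [-90.1, -0.4, -71.6]
contact_force: [-7.9, -7.2, 18.2]
finger_gap: 23.4
```

apply_moves(
  targets=[
    [[0,-1.5,0],[0,0,0]],
    [[0,-3,0],[0,0,0]],
    [[0,-4.5,0],[0,0,0]],
    [[0,-6,0],[0,0,0]],
    [[0,-6,0],[0,0,0]],
  ],
)

```text
time: 28.45
ee_pos: [586.6, 172.0, 71.1]
tcp_rot: [-90.2, -0.3, -71.6]
contact_force: [-2.0, -4.9, 4.1]
finger_gap: 23.3
```

apply_moves(
  targets=[
    [[0,-1,0],[0,0,0]],
    [[0,-2,0],[0,0,0]],
    [[0,-3,0],[0,0,0]],
    [[0,-3,0],[0,0,0]],
  ],
)

```text
time: 28.85
ee_pos: [586.6, 172.1, 73.6]
tcp_rot: [-90.2, -0.3, -71.6]
contact_force: [-1.5, -5.0, 2.1]
finger_gap: 23.3
```

```bash
python3 -c "
from h import *
o=ctrl.get_obs();print(o['ee_pos'],o['tcp_rot'],o['contact_force'],o['torque'])"
```

```text
[586.58865011 172.10234321  73.6134706 ] [-90.2044674   -0.32639235 -71.56580969] [-1.53177303 -5.00254865  2.11547294] [-0.99481047  0.29029421  0.02738102]
```

apply_moves(
  targets=[
    [[0,-1,0],[0,0,0]],
    [[0,-2,0],[0,0,0]],
    [[0,-2,0],[0,0,0]],
  ],
)

```text
time: 29.15
ee_pos: [586.5, 172.0, 73.7]
tcp_rot: [-90.3, -0.3, -71.6]
contact_force: [0.8, -5.2, -3.5]
finger_gap: 23.1
```

The stud holds at +4.4 mm and resists an upward pull, so it is locked. I'll ease off, open and retreat upward.

apply_moves(
  targets=[
    [[0,1.5,0],[0,0,0]],
    [[0,1.5,0],[0,0,0]],
  ],
)

```text
time: 29.35
ee_pos: [586.5, 172.1, 73.6]
tcp_rot: [-90.2, -0.3, -71.6]
contact_force: [-0.6, -5.7, -0.4]
finger_gap: 23.0
```

apply_moves(
  targets=[
    [[0,0,0],[0,0,0]],
    [[0,0,0],[0,0,0]],
    [[0,0,0],[0,0,0]],
    [[0,0,0],[0,0,0]],
    [[0,0,0],[0,0,0]],
  ],
  claw=0,
)

```text
time: 29.85
ee_pos: [587.6, 174.7, 75.5]
tcp_rot: [-89.9, -0.1, -71.5]
contact_force: [0.8, -0.3, 0.4]
finger_gap: 85.6
```

apply_moves(
  targets=[
    [[0,-20,0],[0,0,0]],
    [[0,-50,0],[0,0,0]],
    [[0,-90,0],[0,0,0]],
    [[0,-130,0],[0,0,0]],
    [[0,-150,0],[0,0,0]],
  ],
)

```text
time: 30.35
ee_pos: [588.7, 175.2, 230.7]
tcp_rot: [-89.5, -0.2, -71.5]
contact_force: [1.4, -0.6, -0.1]
finger_gap: 85.8
```

apply_moves(
  targets=[
    [[-60,0,-30],[0,0,0]],
    [[-80,-20,-60],[0,0,0]],
    [[-120,-20,-90],[0,0,0]],
    [[-150,-20,-120],[0,0,0]],
    [[-150,-20,-120],[0,0,0]],
  ],
)

```text
time: 30.85
ee_pos: [421.8, 281.7, 246.4]
tcp_rot: [-89.9, -0.0, -71.1]
contact_force: [1.1, -0.0, 0.8]
finger_gap: 85.5
```

Run:
```python
from g import *
T=grab('top');S=grab('side');o=ctrl.get_obs();print(o['ee_pos'],o['contact_force'],o['finger_gap'])
# compare hole stud with a locked neighbour: flange height via expected projections
for h in (0,4.5,11.5): print(h,'knob top S',proj(S,[583.6,172,75+h+42]).round(1),'T',proj(T,[582.6,171,75+h+42]).round(1))
def cls(c):
  R_,G_,B_=map(int,c)
  if R_>150 and G_>100 and B_<130: return 'Y'
  if min(R_,G_,B_)>215: return 'W'
  if max(c)<60: return '#'
  return '+' if max(c)<120 else '.'
for y in range(322,372): print(y,''.join(cls(S['img'][y,x]) for x in range(266,312)))
print()
for y in range(215,250): print(y,''.join(cls(T['img'][y,x]) for x in range(162,202)))
```

```text
[425.40446213 279.57862235 245.59119493] [ 0.45100365  0.56042533 -0.42849568] 85.12620461572435
0 knob top S [286.8 343.1] T [176.8 231.6]
4.5 knob top S [286.6 341.4] T [176.2 231.1]
11.5 knob top S [286.3 338.6] T [175.3 230.5]
322 ++++++++++++++++++++++++++++++++++++++++++++++
323 ++++++++++++++++++++++++++++++++++++++++++++++
324 ++++++++++++++++++++++++++++++++++++++++++++++
325 ++++++++++++++++++++++++++++++++++++++++++++++
326 ++++++++++++++++++++++++++++++++++++++++++++++
327 ++++++++++++++++++++++++++++++++++++++++++++++
328 ++++++++++++++++++++++++++++++++++++++++++++++
329 ++++++++++++++++++++++++++++++++++++++++++++++
330 ++++++++++++++++++++++++++++++++++++++++++++++
331 ++++++++++++++++++++++++++++++++++++++++++++++
332 ++++++++++++++++++++++++++++++++++++++++++++++
333 ++++++++++++++++++++++++++++++++++++++++.+++++
334 ++++++++++++++++++++++++++++++++++.........+++
335 ++++++++++++++++.YY.+++++++++........WWWW..+++
336 +++++++++++++++..WWY++++........WWWWWWWWWW.+++
337 +++++++++++++++..WW.Y......WWWWWWWWWWWWWWW..++
338 +++++++++++++..Y.WWWWWWWWWWWWWWWWWWWWWWWWW..++
33
[... 2556 characters left out ...]
Y.WW.+####YYYYYYWWWWWWWWW
235 WWWWWWWWWW.YYYYY.WW+#####YYYYYYWWWWWWWWW
236 WWWWWWWWWW.YYYYY...#####+YYYYY.WWWWWWWWW
237 WWWWWWWWW..YYYYYY++#####.YYYYY.WWWWWWWWW
238 WWWWWWWWWW.YYYY++#######+YYYYY.WWWWWWWWW
239 WWWWWWWWWWWY+##########++.YYYYWWWWWWWWWW
240 WWWWWWWWWWWYYY+#######++++.YY.WWWWWWWWWW
241 WWWWWWWWWWW.YYYY....+++++++Y.WWWWWWWWWWW
242 WWWWWWWWWWWW.YYYYYYY.++++#+YWWWWWWWWWWWW
243 WWWWWWWWWWWWW.YYYYYY.+++##+.WWWWWWWWWWWW
244 WWWWWWWWWWWWWW.YYYYYY++++.WWWWWWWWWWWWWW
245 WWWWWWWWWWWWWWWW..YYY.++.WWWWWWWWWWWWWWW
246 WWWWWWWWWWWWWWWWWW.....WWWWWWWWWWWWWWWWW
247 WWWWWWWWWWWWWWWWWWWWWWWWWWWWWWWWWWWWWWWW
248 WWWWWWWWWWWWWWWWWWWWWWWWWWWWWWWWWWWWWWWW
249 WWWWWWWWWWWWWWWWWWWWWWWWWWWWWWWWWWWWWWWW
```

```bash
python3 -c "
from h import *
T=grab('top');print(onz(T,(180.6,234.3),61).round(1))
print(job_done())"
```

```text
[586.5 176.3  61. ]
the job is handed in; nothing more can be done
None
```

The lock stud is in the cover's empty hole, locked as far as I could measure, and the job is handed in. No verdict was reported, so the lock rests on the checks below.

**What I did**
1. I took the stud from the orange rest and stood it upright in the blue stand. The top camera showed it within about 1.5 mm of the hole's centre and within about 1° of upright, and it did not move when I let go.
2. I took it again from above by its knob and lined it up with the slot angle I had measured, about 22° from world x. The bar went through the slot on the first try, with no contact at the plate.
3. I pressed it down against the spring until the flange stopped on the cover, turned it about 92° clockwise and eased off. It rose 4.4 mm and stopped.
4. I opened the gripper and moved it clear. The clock stood at about 31 s of the 67 s allowed.

**Last checks**
- **Lock:** a pull of about 3 N upward did not lift the stud, and the 4.4 mm rise matches the 4.5 mm expected when locked.
- **Robot:** it touches nothing, with the fingers fully open and forces near zero.
- **Bystanders:** I didn't measure them again at the end; I felt no unexpected contact on the way.

**What disagreed**
- **Finger length:** the fingertips were about 16–20 mm farther back than the tool description says. My first close on the rest was too shallow and I had to regrip.
- **Final position:** a last rough estimate from a few pixels put the shaft at (586.5, 176.3). My camera estimates of the hole are around (582–584, 170–172). That is about 6.5 mm from their middle, and the allowance is 4 mm. I don't trust it, because the collar in its hole leaves only about 2 mm of play. I did not check the position any other way.

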